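# Knock the stuck grinding arbor out with the drift and lock it into the grinder's spindle

### The arm

A 7-joint arm with a two-finger parallel gripper is mounted at the origin on the work surface. World frame = base frame: x ahead of the robot, y to its left, z up, the work surface at z = 0. Lengths are in m, angles in rad, forces in N, time in s.
With the tool pointing down it reaches from about 0.4 to 0.925 m from the base axis. Payload 5.6 kg.
Tool frame: the origin (TCP) lies at the very end of the fingers, on their centre line; the grasp point (between the pads) lies 19 mm behind it; z points along the fingers, x is the direction in which the jaws open and shut, and the axes are right-handed (so a half turn about z gives the same grasp; the last joint's range is limited). The gripper opens to 85 mm and grips with 20 to 120 N. Pads are 22 mm wide; open, the fingers measure 114 mm over their backs; the gripper's body (76 mm by 85 mm) begins 54 mm behind the grasp point. The pads swing forward as they close: fully open they stand 13 mm farther back than shut.
Start: joints at [1.216, 0.468, -0.012, 1.603, 0.006, 1.071, -0.056], TCP at [0.199, -0.619, 0.231] pointing down, gripper open.
Joint ranges: [-2.53, 2.53], [-0.31, 2.02], [-1.57, 1.55], [0.28, 2.44], [-1.29, 4.43], [0.15, 1.84], [-2.92, 2.92]. Speed limits (rad/s): [2.57, 2.57, 3.14, 3.14, 3.14, 3.14, 3.14].

### API

Orientations are given as a unit quaternion [x, y, z, w].
In Python, from cell import * gives the robot as it stands. The module is installed in compiled form; this text tells all that it offers.
- The arm moves only by the tool send_rows, never from a script. Its argument "deltas" is text: rows parted by semicolons, each of 6 numbers parted by spaces: the shift along the tool's x, y, z in mm, then the turn, a rotation vector about the tool's x, y, z in degrees. A call has 1 to 12 rows; each row shifts and turns the commanded pose from where the row before left it, along the tool's axes as they then stand; what a row does not reach is not made up. A row lasts 1/12 s, in which the tool goes at most 41.7 mm and 7.16 degrees, less where a joint would pass 70% of its speed; a pose out of reach is approached as far as the arm can. A call with a gripper value outside its range is refused whole. "jaw" is the opening, from -1 (shut) to 1 (fully open), set as the call begins (left out, the last holds). The fingers move at their own pace and stop on an object; the grip force is fixed at half the most. Time passes only in rows, so rows that do not move let the fingers close. It gives the time, the measured TCP pose, the force and the opening at its end, in the units of the state.
- sense(): the state, without advancing time (a new reading comes with each control period).
- get_image(name): name is "scene" or "top" or "wrist"; returns a dict with "frame" (384x512x3 uint8, blue, green, red), "z_map" (384x512 float32, m along the optical axis (not along the pixel's ray), 0 where there is no reading), "vfov" (degrees; the focal length in pixels is half the picture's height over the tangent of half this angle, whatever the lens; pixels are square), "cx", "cy" (the principal point, pixels), "R" (3x3) and "t" (3): a world point X has camera coordinates R X + t; the wrist camera has in their place "T_tool_cam" (4x4, takes a point from camera to tool coordinates, whose origin is the TCP and whose axes are the tool frame's). Camera axes: x right, y down, z forward; pixel columns grow to the right and rows downward; lengths in m; the calibration is good to about 2 mm. A picture is of the moment at which its call begins: read the wrist's pose just before it.
- finish_job(): hands the job in, once; it reports no verdict.
The state is a dict: "time_s": time; "joint_positions": joint angles; "qvel": joint speeds; "effort": joint torques, N m; "tool_pos": TCP position; "tool_rot": TCP orientation; "wrist_force": force on the tool from outside, world axes, zero at the start; "wrist_torque": the same for the moment, N m; "opening": finger opening in m.
Only numpy, scipy, OpenCV 4.12 (cv2) and the standard library are available. Lean on these libraries where they do the work, as an engineer would, in place of code of your own. Each camera call takes 0.05 s, during which the arm holds its last target.

### The job

The grinding arbor is stuck in the knock-out block: lay the wedge-shaped drift in the block's guide with its thin end in the slot and let go of it, then take or push it by its thick end and drive it through until it lifts the arbor loose; do not pull the arbor out by hand. Then move the arbor to the grinder: lower its tapered shank into the spindle nose with the ears clear of the two keepers, press it down against the spring and twist it clockwise (seen from above) until both ears are fully under the keepers, and let go. The drift may stay in the block; leave the crucible, the jar and the brush where they are.

Things in the scene. Friction and masses are not known exactly. Their poses are not given: they have to be found in the camera images.
- block: knock-out block, fixed, dark steel. Origin on the table under the axis of its upright tapered bore, z up. A steel sleeve 44 mm wide at the top opens upward, its face at z = 106 mm. Below it a slot 14 mm wide runs right through along x (faces at x = -28 and 28 mm), floor z = 36, roof z = 66 mm. The guide for the drift lies on the -x side: the drift goes in along +x
- slot (a point): point on the slot's floor straight below the bore's axis; axes of the block. The arbor's round end hangs 13 mm above it at the start
- guide (a point): point 96 mm before the bore's axis, level with the guide's floor (z = 36 mm, as the slot's), axes of the block. Between slot and here is a channel with 10 mm high lips (block x = -70..-28, 14 to 15 mm wide); around this point the floor is missing, leaving room for fingers (x = -72..-124, only an 8 mm base plate); then a flat support pad without lips (x = -124..-152)
- arbor_nut (a point): centre of the square nut on top of the grinding arbor, the part to grasp: 22 x 22 mm, 34 mm high, its sides square to the arbor's x and y, z up along the axis, 33 mm above the flange's underside. Below the nut a grey wheel, 44 mm wide, 10 mm thick. Arbor of steel, about 0.35 kg. It starts seated in the block (flange underside at z = 106 mm) at any yaw
- arbor_flange (a point): centre of the underside of the arbor's flange (40 mm wide, 6 mm thick, below the wheel), axes as arbor_nut. Two ears stick out of it along the arbor's x: 64 mm over both, 14 mm wide, 6 mm thick. The taper sticks in the block: about 10 N upward, its weight included, free it; lifted 8 mm it is loose. The drift driven fully lifts it 13 mm and carries it there
- arbor_tip (a point): lowest point of the arbor, on its axis, 57 mm below the flange's underside, same axes: a round nose 12 mm wide and 17 mm long, above it the shank tapering from 14 to 21 mm over 40 mm
- drift_blade (a point): point in the thin half of the drift where it can be grasped, 10 mm above its underside, 30 mm from its middle towards the tip. Drift: oiled steel wedge bar on edge, 200 mm long (x, tip at +x), 10 mm thick (y), 0.32 kg. Height 8 mm over the 15 mm at the tip, rising over the next 80 mm to 26 mm, then 26 mm; underside straight. Balances 16 mm from the middle towards the thick end
- drift_tip (a point): thin end of the drift, on the end face, 4 mm above the underside, 70 mm from drift_blade, same axes. The arbor starts to rise when this is about 33 mm past the bore's axis; 100 mm past gives the full lift
- drift_butt (a point): thick end of the drift, centre of the end face, 13 mm above the underside, 130 mm from drift_blade, same axes. Driving takes about 10 to 20 N along the drift
- rest: wooden rest in which the drift lies at the start, fixed; axes as the drift, origin on the table under its middle. The drift's underside is at z = 30 mm. Cheeks 26 mm wide over all, up to z = 62 mm, hide the thick half (x = -100..-10 mm); from x = -10 to 74 mm there is room for fingers on both sides (8 mm base plate); low cheeks to z = 34 mm at x = 74..98 mm. Lift the drift straight up
- grinder: bench grinder with an upright spindle, fixed: white column on a 150 x 130 mm base. Origin on the table under the spindle's axis, z up, x towards one of the two keepers
- nose (a point): centre of the spindle nose's mouth at its face (z = 110 mm), axes of the grinder; tapered bore 22 mm wide at the top. A spring plunger inside carries the arbor's flange 6 mm above the face and pushes back with 7 to 10 N; it must be pressed to under 3 mm to turn the ears under the keepers. Let go there, the spring holds the ears up against the keepers, the flange's underside 3 mm above the face
- keeper (a point): underside of the overhang of one keeper (z = 119 mm), axes of the grinder. Two steel keepers on the grinder's +x and -x sides, 26 to 42 mm from the axis, 24 mm wide, tops at z = 125 mm. Ears pass down freely when the arbor's x is 45 to 90 degrees off the grinder's x; turned clockwise from above they go under, and a stop ends the turn within 6 degrees past the x line
- crucible: white ceramic crucible, a cup 56 mm wide and 55 mm high, origin at the centre of its underside; bystander
- jar: white plastic jar, 56 mm wide and 60 mm high, origin at the centre of its underside; bystander
- brush: hand brush 160 mm long lying on the table; bystander
Things that resemble listed ones, but are neither listed nor needed, are in the scene too. What is shaped like the part that bears arbor_nut but red is not meant. Several things look just like the block: the one meant starts farthest to the robot's left.

How it is judged:
By the outcome, as a careful person would: the job done as asked, in the order asked, and still so for the second after the job is handed in, with the robot touching nothing.
It also fails if it takes over 58 s, if anything falls off the work surface, if the arm or the gripper's body presses on something with over 40 N, if the wrist force passes 120 N, or if a joint passes its speed limit or range.

## Working session

There is one attempt and no reset: what is moved stays moved. The work goes in short steps, Python scripts to look and compute and a tool call to move; the robot and the scene stay as the last step left them, time stands still between calls to the robot, and variables do not carry over. Pictures are saved under pics/ and viewed, and the job is handed in when it is done.

Besides the shell and the picture viewer there is one more tool, called after ">>>" in YAML: its name, and indented under it one key for each argument. send_rows: Moves the arm, as the interface text tells. Its arguments: {"type":"object","properties":{"deltas":{"type":"string"},"jaw":{"type":"number"}},"required":["deltas"]}

```bash
mkdir -p pics
cat > h.py <<'E'
import numpy as np, cv2
from cell import *
def f(im): return im["frame"].shape[0]/2/np.tan(np.radians(im["vfov"])/2)
def pts(im):
    z=im["z_map"];h,w=z.shape;u,v=np.meshgrid(np.arange(w),np.arange(h))
    F=f(im);c=np.stack([(u-im["cx"])/F*z,(v-im["cy"])/F*z,z],-1)
    return (c-np.array(im["t"]))@np.array(im["R"])
def ray(im,u,v,Z):
    R=np.array(im["R"]);t=np.array(im["t"]);F=f(im)
    d=R.T@np.array([(u-im["cx"])/F,(v-im["cy"])/F,1]);o=-R.T@t
    return o+d*(Z-o[2])/d[2]
E
python3 - <<'E'
from h import *
import pickle
print(sense())
for n in ["scene","top","wrist"]:
    im=get_image(n);cv2.imwrite(f"pics/{n}0.png",im["frame"]);pickle.dump(im,open(f"{n}0.pkl","wb"))
    print(n,im["vfov"],im["cx"],im["cy"],im.get("R"),im.get("t"),im.get("T_tool_cam"))
E
```

```text
{'time_s': 0.0, 'joint_positions': array([ 1.2159598 ,  0.46836481, -0.01158776,  1.60368022,  0.00601189,
        1.07138829, -0.05632825]), 'qvel': array([ 0.00060456,  0.00199425, -0.00084313, -0.0008419 , -0.00140365,
       -0.00179609, -0.00246313]), 'effort': array([ 2.23624374e-04, -5.32382476e+01,  2.15507706e-02, -2.51311898e+01,
        1.14391753e-02,  7.61506381e-03,  3.15524247e-06]), 'tool_pos': array([ 0.19916743, -0.61812213,  0.23032292]), 'tool_rot': array([ 8.08304146e-01, -5.88764461e-01, -7.69970238e-04, -4.72327802e-04]), 'wrist_force': array([0.01502709, 0.09364449, 0.11636968]), 'wrist_torque': array([-0.00321763,  0.00156695, -0.00303137]), 'opening': 0.08528759478108246}
scene 45.348184158200596 250.92213369873724 193.35257148266453 [[-0.11677492  0.99296616  0.01954012]
 [ 0.63629984  0.0899076  -0.76618479]
 [-0.76255238 -0.0770378  -0.64232316]] [ 0.11834006 -0.2107761   1.57680258] None
top 53.515670844856 259.8849805613228 189.55934299947808 [[-0.01729293 -0.99966898  0.01904939]
 [-0.98127587  0.01331327 -0.19214689]
 [ 0.19182968 -0.02201549 -0.98118127]] [-0.07264059  0.51154242  1.12177787] None
wrist 59.684136492161855 259.995650791112 194.01682189586597 None None [[ 9.99999172e-01  8.65624857e-04 -9.52448723e-04 -5.13628860e-04]
 [-5.86080558e-04  9.65121417e-01  2.61802037e-01 -6.62328086e-02]
 [ 1.14585101e-03 -2.61801262e-01  9.65121125e-01 -1.42626391e-01]
 [ 0.00000000e+00  0.00000000e+00  0.00000000e+00  1.00000000e+00]]
```

View pics/scene0.png

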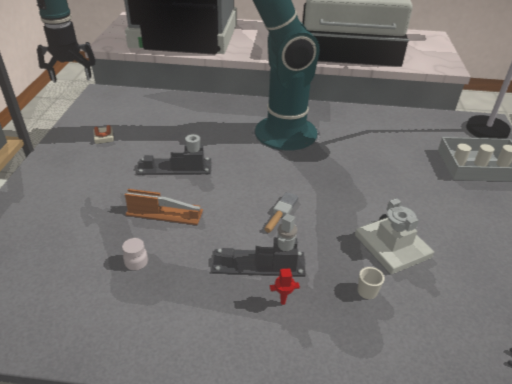

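View pics/top0.png

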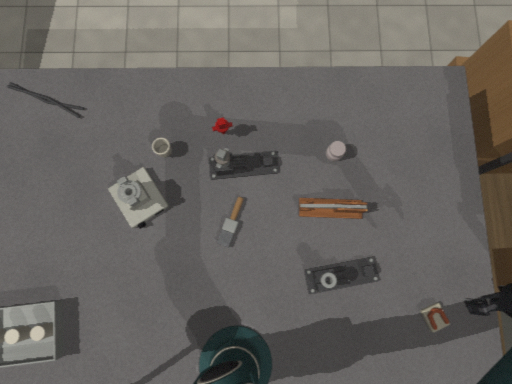

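View pics/wrist0.png

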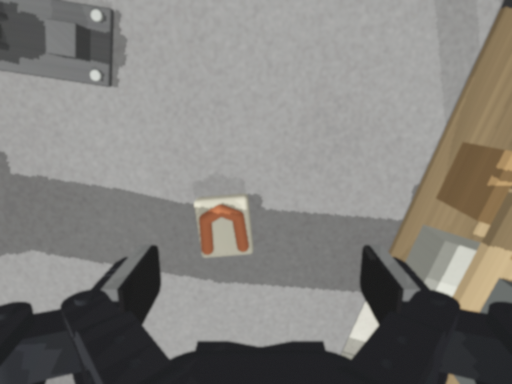

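Candidates:
- Blocks: top (245,163) holding an arbor, and top (342,275) with an empty ring. I choose (245,163), the farthest left (+y).
- Arbors: grey at top (223,158), and red at (222,126), which is not meant.
- Drift: top (335,207).
- Grinder: top (137,195).

Next, a close crop to check the choice.

Run:
```python
from h import *
import pickle
T=pickle.load(open("top0.pkl","rb"));S=pickle.load(open("scene0.pkl","rb"))
a=cv2.resize(T["frame"][115:235,100:300],None,fx=4,fy=4,interpolation=cv2.INTER_CUBIC);cv2.imwrite("pics/c1.png",a)
a=cv2.resize(S["frame"][180:300,200:440],None,fx=3.3,fy=3.3,interpolation=cv2.INTER_CUBIC);cv2.imwrite("pics/c2.png",a)
a=cv2.resize(T["frame"][180:300,290:390],None,fx=5,fy=5,interpolation=cv2.INTER_CUBIC);cv2.imwrite("pics/c3.png",a)
P=pts(T)
for n,(u,v) in dict(arb=(223,156),blk=(262,162),drift=(320,206),thick=(345,207),gr=(130,190),base=(145,205),blk2=(330,280),cruc=(161,147)).items(): print(n,P[v,u].round(3))
P=pts(S)
for n,(u,v) in dict(arb=(288,222),drift=(175,203),gr=(402,215)).items(): print(n,P[v,u].round(3))
```

```text
arb [0.588 0.025 0.156]
blk [ 0.61  -0.09   0.008]
drift [ 0.457 -0.264  0.05 ]
thick [ 0.451 -0.339  0.057]
gr [0.508 0.306 0.084]
base [0.471 0.276 0.026]
blk2 [ 0.237 -0.275  0.089]
cruc [0.664 0.237 0.007]
arb [0.611 0.032 0.154]
drift [ 0.465 -0.267  0.046]
gr [0.49  0.306 0.099]
```

View pics/c1.png

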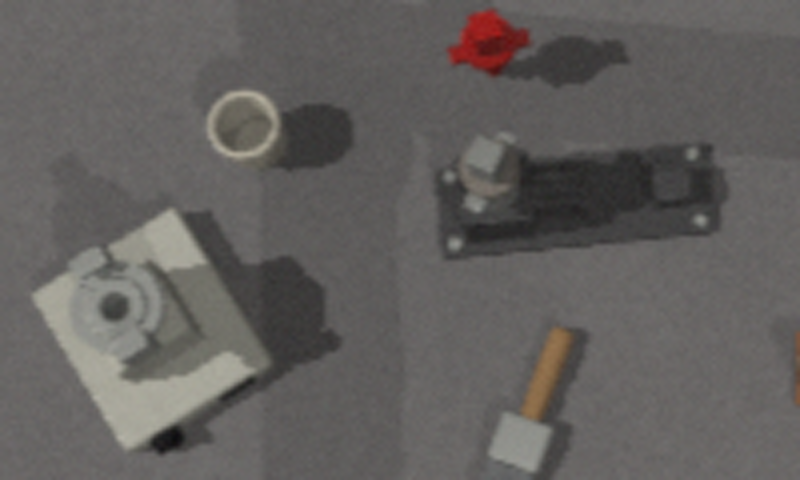

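View pics/c2.png

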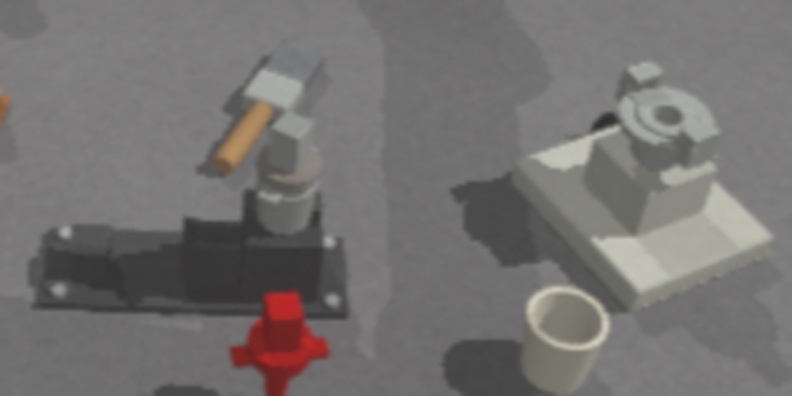

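View pics/c3.png

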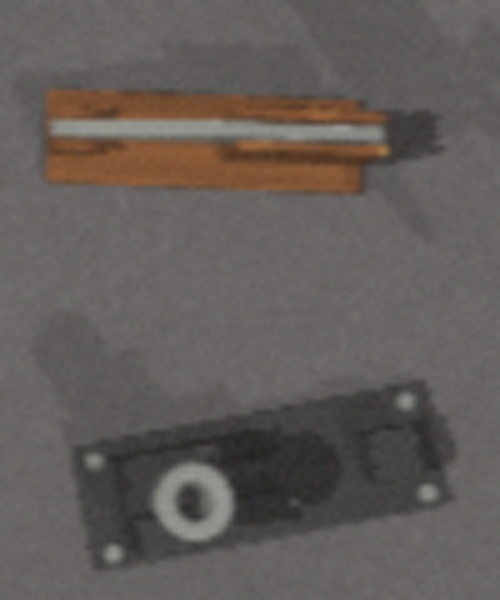

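The crop confirms it. The chosen block (c1 about (575,195)) holds the grey arbor, its ears pointing up-right and down-left, and its guide runs to image right. The drift's tip points left, the same way as the block. Now coarse poses.

```bash
cat >> h.py <<'E'
from scipy.spatial.transform import Rotation as Ro
def pose():
    s=sense();return np.array(s["tool_pos"]),Ro.from_quat(s["tool_rot"])
def wr(name=None):
    p,q=pose();im=get_image("wrist")
    M=np.eye(4);M[:3,:3]=q.as_matrix();M[:3,3]=p
    C=np.linalg.inv(M@np.array(im["T_tool_cam"]));im["R"]=C[:3,:3];im["t"]=C[:3,3]
    if name: cv2.imwrite(f"pics/{name}.png",im["frame"])
    return im
def need(target,yaw=None):
    "tool-frame shift (mm) to target, yaw of tool x now, tool turn in deg; tilt"
    p,q=pose();d=q.inv().apply(np.array(target)-p)*1000
    X=q.apply([1,0,0]);y=np.degrees(np.arctan2(X[1],X[0]))
    print("pos",p.round(4),"yawx",round(y,2),"z",q.apply([0,0,1]).round(4),"shift",d.round(1))
    if yaw is not None: print("turn(tool z)",round(-((yaw-y+180)%360-180),2))
E
python3 - <<'E'
from h import *
import pickle
T=pickle.load(open("top0.pkl","rb"))
print("tip",ray(T,300,206,.038),"butt",ray(T,367,207,.056))
print("nut",ray(T,100+487/4,115+157/4,.156),"wheel",ray(T,222,158,.122))
for a in [(448,178),(455,243),(692,153),(700,220)]: print("scr",ray(T,100+a[0]/4,115+a[1]/4,.01))
print("nose",ray(T,100+114/4,115+306/4,.11), "k",ray(T,100+92/4,115+263/4,.125),ray(T,100+131/4,115+344/4,.125))
need((.457,-.275,.20),0)
E
```

```text
tip [ 0.4593051  -0.20392928  0.038     ] butt [ 0.45057738 -0.40642589  0.056     ]
nut [0.59337837 0.02842944 0.156     ] wheel [0.5919962  0.03038435 0.122     ]
scr [0.61919577 0.07143588 0.01      ]
scr [0.56528261 0.0654802  0.01      ]
scr [ 0.63784524 -0.12612963  0.01      ]
scr [ 0.5817636  -0.13123646  0.01      ]
nose [0.49812613 0.30142979 0.11      ] k [0.52685848 0.31374389 0.125     ] [0.46752271 0.28319099 0.125     ]
pos [ 0.1992 -0.6183  0.2305] yawx -72.14 z [-5.0e-04  1.3e-03 -1.0e+00] shift [-247.6 -350.6   30.9]
turn(tool z) -72.14
```

```bash
cat >> h.py <<'E'
def plan(target,yaw,n):
    "rows (tool shift mm, turn deg) for straight world line with even turn; also levels tool"
    p,q=pose();X=q.apply([1,0,0]);y=np.degrees(np.arctan2(X[1],X[0]))
    dy=(yaw-y+180)%360-180
    q1=Ro.from_euler('z',y+dy,degrees=True)*Ro.from_euler('x',180,degrees=True)
    rv=(q.inv()*q1).as_rotvec()
    w=(np.array(target)-p)/n*1000
    for i in range(n):
        c=q*Ro.from_rotvec(rv*i/n)
        print(c.inv().apply(w).round(1),(np.degrees(rv)/n).round(2))
E
python3 - <<'E'
from h import *
plan((.457,-.275,.20),-2,12)
E
```

```text
[-20.6 -29.2   2.6] [-0.    0.01 -5.84]
[-17.6 -31.2   2.6] [-0.    0.01 -5.84]
[-14.3 -32.8   2.6] [-0.    0.01 -5.84]
[-10.9 -34.1   2.6] [-0.    0.01 -5.84]
[ -7.3 -35.    2.6] [-0.    0.01 -5.84]
[ -3.7 -35.6   2.6] [-0.    0.01 -5.84]
[ -0.1 -35.8   2.6] [-0.    0.01 -5.84]
[  3.5 -35.6   2.5] [-0.    0.01 -5.84]
[  7.1 -35.1   2.5] [-0.    0.01 -5.84]
[ 10.7 -34.1   2.5] [-0.    0.01 -5.84]
[ 14.1 -32.9   2.5] [-0.    0.01 -5.84]
[ 17.4 -31.3   2.5] [-0.    0.01 -5.84]
```

>>> send_rows:
  deltas: "-20.6 -29.2 2.6 0 0 -5.84;-17.6 -31.2 2.6 0 0 -5.84;-14.3 -32.8 2.6 0 0 -5.84;-10.9 -34.1 2.6 0 0 -5.84;-7.3 -35 2.6 0 0 -5.84;-3.7 -35.6 2.6 0 0 -5.84;0 -35.8 2.6 0 0 -5.84;3.5 -35.6 2.5 0 0 -5.84;7.1 -35.1 2.5 0 0 -5.84;10.7 -34.1 2.5 0 0 -5.84;14.1 -32.9 2.5 0 0 -5.84;17.4 -31.3 2.5 0 0 -5.84"

```text
time_s: 1.15
tool_pos: [0.4581, -0.274, 0.2005]
tool_rot: [1.0, -0.016, -0.0, 0.0]
wrist_force: [0.0, -0.9, 0.2]
opening: 0.0856
```

>>> send_rows:
  deltas: "0 0 0 0 0 0;0 0 0 0 0 0"

```text
time_s: 1.32
tool_pos: [0.4586, -0.2732, 0.2003]
tool_rot: [1.0, -0.016, -0.0, -0.0]
wrist_force: [-0.4, -0.9, 0.1]
opening: 0.0852
```

Run:
```python
from h import *
import pickle
im=wr("w1");pickle.dump(im,open("w1.pkl","wb"));need((.457,-.275,.20),-2)
```

```text
pos [ 0.4575 -0.2751  0.2003] yawx -2.01 z [-7.e-04  1.e-04 -1.e+00] shift [-0.5 -0.1  0.3]
turn(tool z) -0.01
```

View pics/w1.png

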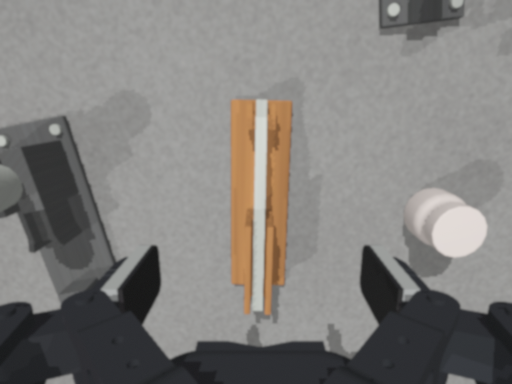

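The drift lies upright in the picture, tip at (262,99) and butt at (258,312), with the wooden rest around it. Now fitting its axis.

Run:
```python
from h import *
import pickle
im=pickle.load(open("w1.pkl","rb"));fr=im["frame"].astype(int)
b,g,r=fr[...,0],fr[...,1],fr[...,2]
m=(abs(r-b)<25)&(g>165);m[:95]=0;m[316:]=0;m[:,:240]=0;m[:,285:]=0
P=pts(im);
def H(x): return .03+(.008 if x>85 else .026 if x<5 else .026-.018*(x-5)/80)
rows=[]
for v in range(100,311,10):
    c=np.where(m[v])[0]
    if len(c)<5: continue
    x=100-(v-99)/213*200
    for _ in range(3):
        A=ray(im,c.min()-.5,v,H(x));B=ray(im,c.max()+.5,v,H(x))
    rows.append(np.r_[v,c.min(),c.max(),(A+B)/2,np.linalg.norm(A-B)*1000])
rows=np.array(rows);print(rows.round(4))
vs=np.where(m.sum(1)>6)[0];print(vs.min(),vs.max())
t=ray(im,262,vs.min()-.5,.038);bb=ray(im,258,vs.max()+.5,.056)
print("tip",t,"butt",bb,np.linalg.norm((t-bb)[:2]))
k=np.polyfit(rows[:,4],rows[:,3],1);print(k,"axis yaw",90-np.degrees(np.arctan(k[0])))
for z in (P[105,262],P[280,259],P[200,240]): print(z.round(4))
```

```text
[[ 1.00000e+02  2.56000e+02  2.66000e+02  4.61400e-01 -2.03400e-01
   3.80000e-02  9.65250e+00]
 [ 1.10000e+02  2.56000e+02  2.66000e+02  4.61200e-01 -2.11900e-01
   3.80000e-02  9.72540e+00]
 [ 1.20000e+02  2.56000e+02  2.66000e+02  4.60900e-01 -2.20500e-01
   3.91000e-02  9.76530e+00]
 [ 1.30000e+02  2.55000e+02  2.66000e+02  4.60200e-01 -2.29000e-01
   4.12000e-02  1.06601e+01]
 [ 1.40000e+02  2.55000e+02  2.66000e+02  4.60000e-01 -2.37600e-01
   4.33000e-02  1.06672e+01]
 [ 1.50000e+02  2.55000e+02  2.66000e+02  4.59700e-01 -2.46200e-01
   4.54000e-02  1.06745e+01]
 [ 1.60000e+02  2.55000e+02  2.66000e+02  4.59400e-01 -2.54900e-01
   4.75000e-02  1.06819e+01]
 [ 1.70000e+02  2.55000e+02  2.65000e+02  4.58700e-01 -2.63500e-01
   4.96000e-02  9.79860e+00]
 [ 1.80000e+02  2.55000e+02  2.65000e+02  4.58400e-01 -2.72100e-01
   5.17000e-02  9.80560e+00]
 [ 1.90000e+02  2.55000e+02  2.65000e+02  4.58200e-01 -2.80800e-01
   5.39000e-02  9.81270e+00]
 [ 2.00000e+02  2.55000e+02  2.64000e+02  4.57500e-01 -2.89400e-01
   5.60000e-02  8.92720e+00]
 [ 2.10000e+02  2.54000e+02  2.64000e+02  4.
[... 553 characters left out ...]
00e+02  2.63000e+02  4.54400e-01 -3.58300e-01
   5.60000e-02  9.46250e+00]
 [ 2.80000e+02  2.54000e+02  2.62000e+02  4.53600e-01 -3.68800e-01
   5.60000e-02  8.59000e+00]
 [ 2.90000e+02  2.53000e+02  2.62000e+02  4.52700e-01 -3.79500e-01
   5.60000e-02  9.62780e+00]
 [ 3.00000e+02  2.53000e+02  2.62000e+02  4.52400e-01 -3.90400e-01
   5.60000e-02  9.71270e+00]
 [ 3.10000e+02  2.53000e+02  2.61000e+02  4.51500e-01 -4.01500e-01
   5.60000e-02  8.81910e+00]]
99 310
tip [ 0.46235743 -0.20213427  0.038     ] butt [ 0.45248009 -0.40205988  0.056     ] 0.20016946227706275
[0.04979827 0.47184062] axis yaw 87.14912425539171
[ 0.4622 -0.2076  0.0378]
[ 0.4545 -0.3698  0.0543]
[ 0.4367 -0.3027  0.0078]
```

Length comes out at 200.2 mm (given 200), yaw 87.15°, top height 38 mm: consistent. I'll grasp 78 mm behind the tip, a little nearer the balance point and still in the finger gap.

Run:
```python
from h import *
need((.4581,-.2801,.0215),-2.85)
```

```text
pos [ 0.4575 -0.2751  0.2003] yawx -2.01 z [-7.e-04  1.e-04 -1.e+00] shift [  0.9   5.  178.8]
turn(tool z) 0.84
```

>>> send_rows:
  deltas: "0.9 5 20 0 0 0.84;0 0 30 0 0 0;0 0 35 0 0 0;0 0 35 0 0 0;0 0 30 0 0 0;0 0 18 0 0 0;0 0 8 0 0 0;0 0 2.8 0 0 0;0 0 0 0 0 0;0 0 0 0 0 0"

```text
time_s: 2.2
tool_pos: [0.4588, -0.2815, 0.0229]
tool_rot: [1.0, -0.026, 0.001, 0.001]
wrist_force: [0.4, 1.5, 0.6]
opening: 0.0858
```

>>> send_rows:
  deltas: "0 0 0 0 0 0;0 0 0 0 0 0;0 0 0 0 0 0;0 0 0 0 0 0;0 0 0 0 0 0;0 0 0 0 0 0;0 0 0 0 0 0;0 0 0 0 0 0"
  jaw: -1

```text
time_s: 2.87
tool_pos: [0.4581, -0.2806, 0.022]
tool_rot: [1.0, -0.025, -0.0, 0.0]
wrist_force: [-1.8, 0.7, 3.9]
opening: 0.0089
```

>>> send_rows:
  deltas: "0 0 -5 0 0 0;0 0 -10 0 0 0;0 0 -20 0 0 0;0 0 -30 0 0 0;0 0 -35 0 0 0;0 0 -35 0 0 0;0 0 -20 0 0 0;0 0 -10 0 0 0;0 0 0 0 0 0;0 0 0 0 0 0"

```text
time_s: 3.7
tool_pos: [0.4575, -0.2803, 0.1862]
tool_rot: [1.0, -0.025, -0.0, -0.0]
wrist_force: [-0.5, 0.2, -4.2]
opening: 0.0089
```

Run:
```python
from h import *
print(sense()["wrist_force"],sense()["wrist_torque"],sense()["opening"])
im=wr("w2")
plan((.60,-.075,.2),4,10)
```

```text
[-0.49451338  0.17419098 -4.19579423] [0.0835914  0.02289152 0.00790049] 0.008884744223192286
[ 13.2 -21.2  -1.5] [-0.01  0.01 -0.69]
[ 13.5 -21.   -1.5] [-0.01  0.01 -0.69]
[ 13.7 -20.9  -1.5] [-0.01  0.01 -0.69]
[ 14.  -20.7  -1.5] [-0.01  0.01 -0.69]
[ 14.2 -20.5  -1.5] [-0.01  0.01 -0.69]
[ 14.5 -20.4  -1.5] [-0.01  0.01 -0.69]
[ 14.7 -20.2  -1.5] [-0.01  0.01 -0.69]
[ 15.  -20.   -1.5] [-0.01  0.01 -0.69]
[ 15.2 -19.8  -1.5] [-0.01  0.01 -0.69]
[ 15.5 -19.6  -1.5] [-0.01  0.01 -0.69]
```

View pics/w2.png

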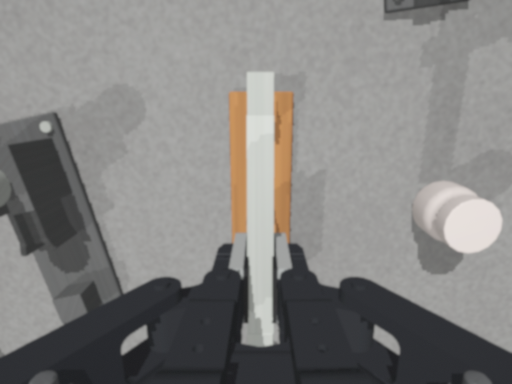

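Drift is held between the fingers with its tip at (260,75). Moving beside the block to measure it.

>>> send_rows:
  deltas: "7 -20 -3.4 0 0 -0.7;7 -20 -3.4 0 0 -0.7;7 -20 -3.4 0 0 -0.7;7 -20 -3.4 0 0 -0.7;7 -20 -3.4 0 0 -0.7;7 -20 -3.4 0 0 -0.7;7 -20 -3.4 0 0 -0.7;7 -20 -3.4 0 0 -0.7;7 -20 -3.4 0 0 -0.7;7 -20 -3.4 0 0 -0.7;0 0 0 0 0 0;0 0 0 0 0 0"

```text
time_s: 4.75
tool_pos: [0.5265, -0.0787, 0.2189]
tool_rot: [0.999, 0.037, -0.002, -0.001]
wrist_force: [0.4, -0.6, -3.5]
opening: 0.0091
```

Run:
```python
from h import *
import pickle
im=wr("w3");pickle.dump(im,open("w3.pkl","wb"));need((.6,-.067,.2),5)
```

```text
pos [ 0.5263 -0.0802  0.2189] yawx 4.15 z [-3.5e-03  6.0e-04 -1.0e+00] shift [74.6 -7.8 18.6]
turn(tool z) -0.85
```

View pics/w3.png

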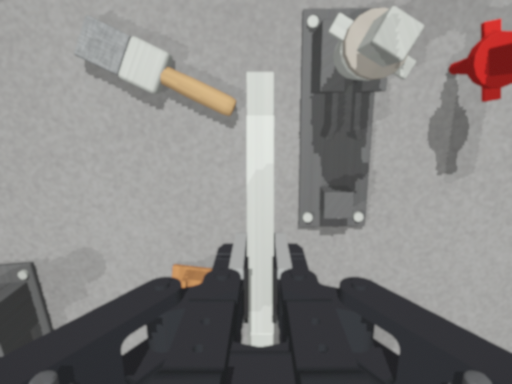

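Run:
```python
from h import *
import pickle
im=pickle.load(open("w3.pkl","rb"))
c=im["frame"][0:240,290:430].astype(float)
c=(255*np.clip(c/200,0,1)**.6).astype(np.uint8)
c=cv2.resize(c,None,fx=4,fy=4,interpolation=cv2.INTER_CUBIC)
cv2.imwrite("pics/w3a.png",c[:500]);cv2.imwrite("pics/w3b.png",c[460:])
```

```text
(no output)
```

View pics/w3a.png

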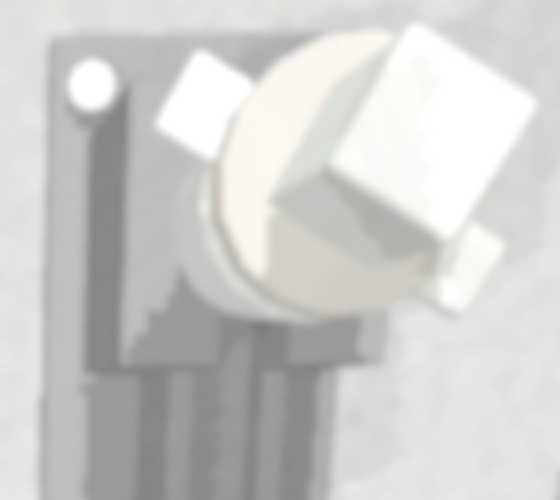

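View pics/w3b.png

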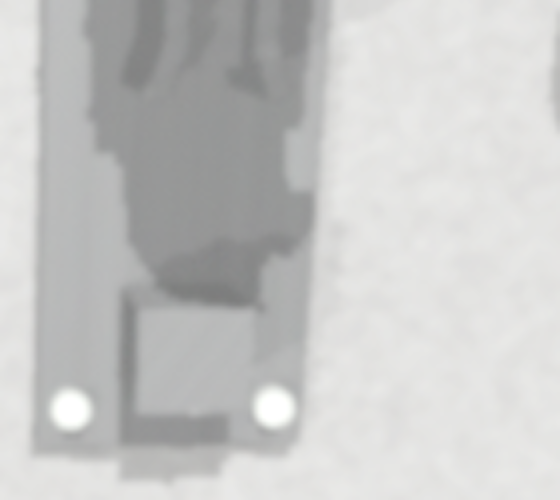

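Run:
```python
from h import *
import pickle
im=pickle.load(open("w3.pkl","rb"));P=pts(im)
A=lambda x,y:(290+x/4-.4,y/4-.4)
B=lambda x,y:(290+x/4-.4,(y+460)/4-.4)
s=[ray(im,*B(71,410),.011),ray(im,*B(274,408),.011),ray(im,*A(92,85),.011)]
for x in s: print("screw",x.round(4))
d=s[2]-s[0];print("yaw",np.degrees(np.arctan2(d[1],d[0])),np.linalg.norm(d))
pad=[ray(im,*B(*c),.036) for c in [(138,305),(253,303),(253,415),(138,415)]]
for x in pad: print("pad",x.round(4))
nut=[ray(im,*A(*c),.156) for c in [(413,22),(538,103),(443,240),(330,165)]]
for x in nut: print("nut",x.round(4))
nut=np.array(nut);print("c",nut.mean(0))
for i in range(4):
    e=nut[(i+1)%4]-nut[i];print(np.linalg.norm(e),np.degrees(np.arctan2(e[1],e[0])))
# base edges
for v in (60,100,140,200): print(v,[im["frame"][v,u].mean().round() for u in range(296,390,1)][:0])
print("depth", P[205,338].round(4),P[33,398].round(4))
# lips via depth
for v in (105,110,115,120):
    print([(int(u),*(P[v,u]*1000).round().astype(int)) for u in range(308,376,3)])
```

```text
screw [ 0.5821 -0.1288  0.011 ]
screw [ 0.6379 -0.1239  0.011 ]
screw [0.5651 0.0677 0.011 ]
yaw 94.96850200685493 0.19716228316578202
pad [ 0.5915 -0.0915  0.036 ]
pad [ 0.6202 -0.0888  0.036 ]
pad [ 0.6246 -0.1183  0.036 ]
pad [ 0.5951 -0.1205  0.036 ]
nut [0.5904 0.0458 0.156 ]
nut [0.6096 0.037  0.156 ]
nut [0.5997 0.0183 0.156 ]
nut [0.5819 0.0269 0.156 ]
c [0.5953961  0.03199763 0.156     ]
0.021150327881644938 -24.523459478163065
0.02119604909363253 -117.99938894641065
0.01973621660288117 154.12185659843414
0.020690899674331097 65.84906823474633
60 []
100 []
140 []
200 []
depth [ 0.6074 -0.1052  0.0359] [0.5958 0.0321 0.1559]
[(308, np.int64(570), np.int64(-10), np.int64(7)), (311, np.int64(573), np.int64(-9), np.int64(8)), (314, np.int64(576), np.int64(-9), np.int64(10)), (317, np.int64(579), np.int64(-9), np.int64(8)), (320, np.int64(582), np.int64(-9), np.int64(9)), (323, np.int64(585), np.int64(-8), np.int64(8)), (326, np.int64(586), np.int64(-8), np.int64(21)), (329, np.int64(586), np.int64(-8), np.int64(36)), (332, np.int64(586), np.int64(-8), np.int64(47)), (335, np.int
[... 3473 characters left out ...]
.int64(591), np.int64(-21), np.int64(47)), (338, np.int64(596), np.int64(-21), np.int64(36)), (341, np.int64(599), np.int64(-21), np.int64(35)), (344, np.int64(602), np.int64(-21), np.int64(37)), (347, np.int64(605), np.int64(-21), np.int64(36)), (350, np.int64(608), np.int64(-21), np.int64(34)), (353, np.int64(608), np.int64(-20), np.int64(44)), (356, np.int64(610), np.int64(-20), np.int64(46)), (359, np.int64(613), np.int64(-20), np.int64(45)), (362, np.int64(627), np.int64(-20), np.int64(8)), (365, np.int64(630), np.int64(-20), np.int64(9)), (368, np.int64(633), np.int64(-20), np.int64(8)), (371, np.int64(636), np.int64(-20), np.int64(8)), (374, np.int64(642), np.int64(-20), np.int64(0))]
```

Run:
```python
from h import *
import pickle
im=pickle.load(open("w3.pkl","rb"));P=pts(im)
R=im["R"];t=im["t"]
p=np.array([0.5263,-0.0802,0.2189])
for v in range(74,240,12):
    c=[u for u in range(240,282) if P[v,u,2]>.15]
    print(v,min(c),max(c),P[v,int(np.mean(c))].round(4),P[v,c].mean(0).round(4)[:2])
y=np.radians(5.);b=np.array([.5956,.0323]);d=np.array([-.0872,.9962])
for x in (-128,-94): print(x,b+x/1000*d)
plan((*(b-.128*d),.2),5,6)
```

```text
74 246 272 [ 0.5203 -0.0021  0.2361] [ 0.5203 -0.002 ]
86 246 272 [ 0.5206 -0.006   0.2348] [ 0.5206 -0.0061]
98 247 272 [ 0.5209 -0.0102  0.235 ] [ 0.5211 -0.0102]
110 247 272 [ 0.5212 -0.0144  0.2353] [ 0.5214 -0.0144]
122 246 272 [ 0.5215 -0.0186  0.2368] [ 0.5215 -0.0187]
134 246 272 [ 0.5219 -0.0229  0.2368] [ 0.5219 -0.0229]
146 246 272 [ 0.5222 -0.0271  0.2388] [ 0.5222 -0.0272]
158 246 272 [ 0.5225 -0.0316  0.238 ] [ 0.5226 -0.0308]
170 246 272 [ 0.5228 -0.036   0.239 ] [ 0.5228 -0.0358]
182 246 272 [ 0.5232 -0.0401  0.241 ] [ 0.5232 -0.0402]
194 246 272 [ 0.5235 -0.0444  0.2421] [ 0.5235 -0.0445]
206 246 272 [ 0.5238 -0.049   0.2421] [ 0.5238 -0.0489]
218 246 272 [ 0.5241 -0.0532  0.2435] [ 0.5241 -0.0532]
230 246 272 [ 0.5245 -0.058   0.2436] [ 0.5245 -0.0577]
-128 [ 0.6067616 -0.0952136]
-94 [ 0.6037968 -0.0613428]
[13.2  3.5  3.1] [-0.01  0.03 -0.14]
[13.2  3.5  3.1] [-0.01  0.03 -0.14]
[13.2  3.5  3.1] [-0.01  0.03 -0.14]
[13.2  3.6  3.1] [-0.01  0.03 -0.14]
[13.2  3.6  3.1] [-0.01  0.03 -0.14]
[13.2  3.6  3.1] [-0.01  0.03 -0.14]
```

>>> send_rows:
  deltas: "13.2 3.5 3 0 0 -0.14;13.2 3.5 3 0 0 -0.14;13.2 3.5 3 0 0 -0.14;13.2 3.6 3 0 0 -0.14;13.2 3.6 3 0 0 -0.14;13.2 3.6 3 0 0 -0.14;0 0 30 0 0 0;0 0 35 0 0 0;0 0 25 0 0 0;0 0 10 0 0 0;0 0 0 0 0 0;0 0 0 0 0 0"

```text
time_s: 5.8
tool_pos: [0.6078, -0.0961, 0.1026]
tool_rot: [0.999, 0.043, -0.0, -0.0]
wrist_force: [0.8, -1.0, -2.9]
opening: 0.0089
```

Run:
```python
from h import *
import pickle
need((.6068,-.0952,.045),5)
im=wr("w4");pickle.dump(im,open("w4.pkl","wb"))
s=get_image("scene");c=cv2.resize(s["frame"][170:300,180:340],None,fx=4,fy=4,interpolation=cv2.INTER_CUBIC);cv2.imwrite("pics/s4.png",c)
P=pts(im)
for v in range(60,240,15):
    c=[u for u in range(235,290) if P[v,u,2]>.085 and P[v,u,2]<.15]
    if c: print(v,min(c),max(c),P[v,c].mean(0).round(4))
```

```text
pos [ 0.6078 -0.0961  0.1026] yawx 4.88 z [-8.e-04  1.e-04 -1.e+00] shift [-0.9 -0.9 57.6]
turn(tool z) -0.12
75 246 272 [ 0.6008 -0.0198  0.1193]
90 246 272 [ 0.6012 -0.0249  0.1192]
105 247 272 [ 0.6018 -0.03    0.1194]
120 246 272 [ 0.6021 -0.0354  0.1194]
135 246 272 [ 0.6025 -0.0407  0.1207]
150 246 272 [ 0.603  -0.046   0.1217]
165 246 272 [ 0.6035 -0.0514  0.123 ]
180 246 272 [ 0.6039 -0.0568  0.1241]
195 246 272 [ 0.6044 -0.0622  0.1255]
210 246 272 [ 0.6049 -0.0677  0.1263]
225 246 272 [ 0.6053 -0.0731  0.1277]
```

View pics/w4.png

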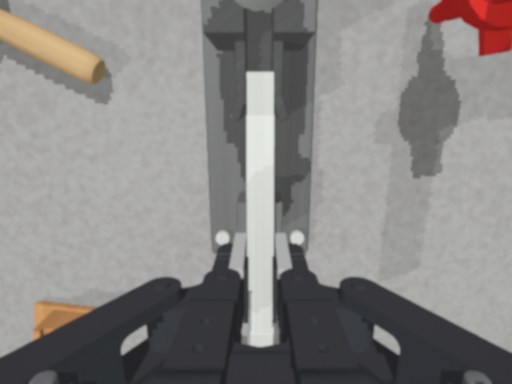

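View pics/s4.png

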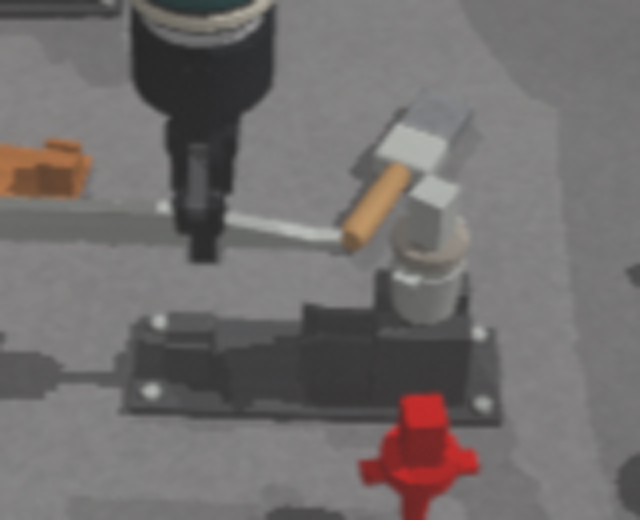

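Seen from the wrist, the drift (cols 246–272) lines up with the slot opening (cols ~246–273, row 40). Scene view: the drift is level. Lowering to slot height before the face, then sliding in.

>>> send_rows:
  deltas: "-0.6 -0.9 15 0 0 -0.12;0 0 20 0 0 0;0 0 15 0 0 0;0 0 8 0 0 0;0 0 2 0 0 0;0 0 0 0 0 0;0 0 0 0 0 0"

```text
time_s: 6.48
tool_pos: [0.6083, -0.0947, 0.0442]
tool_rot: [0.999, 0.044, 0.001, 0.0]
wrist_force: [0.7, -0.3, -2.4]
opening: 0.0089
```

Run:
```python
from h import *
need((.6037,-.0613,.042),5)
im=wr("w5");P=pts(im)
s=get_image("scene");c=cv2.resize(s["frame"][170:300,180:340],None,fx=4,fy=4,interpolation=cv2.INTER_CUBIC);cv2.imwrite("pics/s5.png",c)
for v in (74,80,90,105):
    print(v,[(u,*(P[v,u]*1000).round().astype(int).tolist()) for u in range(225,300,5)])
```

```text
pos [ 0.6083 -0.0947  0.0442] yawx 5.06 z [ 2.3e-03 -4.0e-04 -1.0e+00] shift [ -1.6 -33.6   2.1]
turn(tool z) 0.06
74 [(225, 587, -18, 46), (230, 589, -18, 44), (235, 591, -18, 47), (240, 592, -16, 31), (245, 595, -17, 35), (250, 598, -18, 62), (255, 599, -18, 60), (260, 601, -18, 61), (265, 603, -18, 60), (270, 605, -18, 60), (275, 607, -16, 41), (280, 609, -16, 45), (285, 611, -16, 46), (290, 613, -16, 46), (295, 619, -12, 7)]
80 [(225, 588, -20, 47), (230, 589, -20, 46), (235, 591, -20, 45), (240, 593, -19, 31), (245, 595, -19, 36), (250, 598, -20, 61), (255, 600, -20, 59), (260, 601, -20, 61), (265, 603, -20, 60), (270, 605, -20, 61), (275, 608, -18, 41), (280, 609, -18, 46), (285, 611, -18, 45), (290, 613, -18, 46), (295, 619, -15, 8)]
90 [(225, 588, -24, 45), (230, 590, -24, 47), (235, 592, -24, 45), (240, 593, -23, 32), (245, 595, -23, 35), (250, 598, -24, 60), (255, 600, -24, 60), (260, 602, -23, 61), (265, 604, -23, 61), (270, 605, -23, 60), (275, 608, -22, 42), (280, 610, -22, 46), (285, 612, -22, 46), (290, 614, -22, 45), (295, 619, -20, 9)]
105 [(225, 588, -30, 46), (230, 590, -30, 47), (235, 592, -30, 45), (240, 593, -30, 34), (245, 596, -29, 36), (250, 599, -29, 61), (255, 600, -29, 60), (260, 602, -29, 59), (265, 604, -28, 62), (270, 606, -28, 60), (275, 608, -28, 43), (280, 610, -28, 46), (285, 612, -28, 46), (290, 614, -28, 47), (295, 620, -27, 8)]
```

View pics/w5.png

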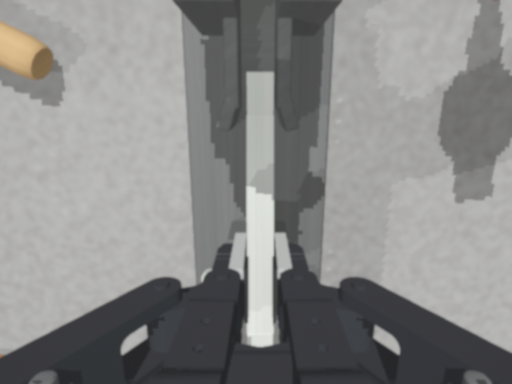

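View pics/s5.png

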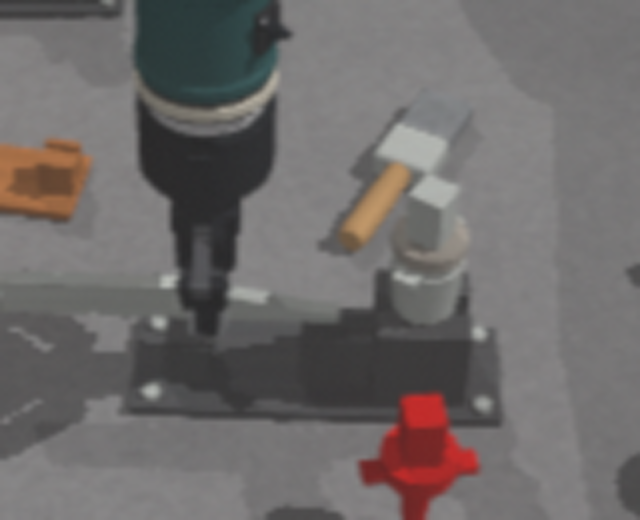

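Tip is 1 mm to the right of the channel centre, and its top is at z=61 (slot roof 66). Correcting and sliding in.

>>> send_rows:
  deltas: "-1 0 1.5 0 0 0;0 -5 0 0 0 0;0 -8 0 0 0 0;0 -8 0 0 0 0;0 -8 0 0 0 0;0 -4 0 0 0 0;0 0 0 0 0 0;0 0 3 0 0 0;0 0 4 0 0 0;0 0 3 0 0 0;0 0 0 0 0 0"

```text
time_s: 7.5
tool_pos: [0.6025, -0.0624, 0.0301]
tool_rot: [0.999, 0.044, -0.001, 0.0]
wrist_force: [-0.3, -0.8, -3.0]
opening: 0.0088
```

Run:
```python
from h import *
need((.6037,-.0613,.028),5)
print(sense()["wrist_force"],sense()["wrist_torque"])
im=wr("w6");P=pts(im)
for v in (60,90,120):
    print(v,[(u,*(P[v,u]*1000).round().astype(int).tolist()) for u in range(225,300,5)])
```

```text
pos [ 0.6025 -0.0624  0.0301] yawx 5.01 z [-1.8e-03 -2.0e-04 -1.0e+00] shift [ 1.3 -1.   2.1]
turn(tool z) 0.01
[-0.27133156 -0.76026601 -2.9715729 ] [ 0.09516761  0.0404432  -0.00623895]
60 [(225, 589, 11, 105), (230, 591, 11, 115), (235, 592, 10, 117), (240, 597, 4, 173), (245, 597, 4, 173), (250, 597, 4, 173), (255, 597, 4, 173), (260, 597, 4, 173), (265, 597, 4, 173), (270, 597, 4, 173), (275, 597, 4, 173), (280, 597, 4, 173), (285, 597, 4, 173), (290, 597, 4, 173), (295, 597, 4, 173)]
90 [(225, 586, 7, 66), (230, 587, 7, 66), (235, 589, 7, 66), (240, 590, 8, 65), (245, 591, 8, 47), (250, 593, 8, 47), (255, 594, 9, 47), (260, 596, 9, 47), (265, 598, 9, 47), (270, 600, 9, 47), (275, 602, 10, 37), (280, 604, 10, 36), (285, 605, 9, 52), (290, 605, 9, 65), (295, 607, 9, 66)]
120 [(225, 580, -5, 8), (230, 586, -3, 46), (235, 588, -3, 45), (240, 590, -2, 46), (245, 591, -3, 36), (250, 593, -2, 46), (255, 595, -2, 48), (260, 597, -2, 46), (265, 599, -2, 46), (270, 601, -1, 48), (275, 603, -2, 35), (280, 605, -2, 36), (285, 606, -1, 46), (290, 608, -1, 46), (295, 610, -1, 46)]
```

View pics/w6.png

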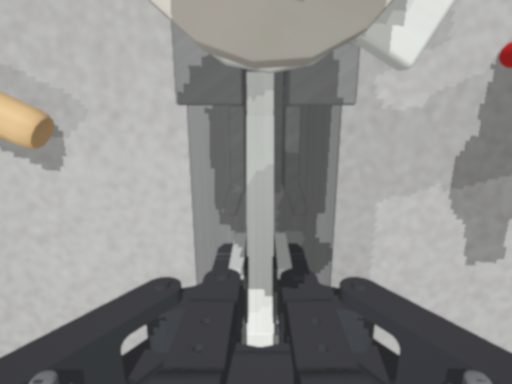

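>>> send_rows:
  deltas: "1.4 0 0 0 0 0;0 0 1 0 0 0;0 0 1 0 0 0;0 0 0.7 0 0 0;0 0 0 0 0 0;0 0 0 0 0 0"

```text
time_s: 8.05
tool_pos: [0.6047, -0.0617, 0.0286]
tool_rot: [0.999, 0.044, -0.0, 0.0]
wrist_force: [0.1, -0.1, -2.9]
opening: 0.0087
```

Run:
```python
from h import *
need((.6037,-.0613,.028),5)
print(sense()["wrist_force"],sense()["wrist_torque"])
im=wr("w7");P=pts(im)
for v in (90,120,150):
    print(v,[(u,*(P[v,u]*1000).round().astype(int).tolist()) for u in range(235,290,3)])
```

```text
pos [ 0.6047 -0.0617  0.0286] yawx 5.06 z [-0. -0. -1.] shift [-0.9 -0.5  0.6]
turn(tool z) 0.06
[ 0.14216041 -0.12812577 -2.86790448] [ 0.11081779 -0.00212806 -0.01410409]
90 [(235, 591, 8, 65), (238, 591, 9, 52), (241, 591, 9, 36), (244, 592, 9, 36), (247, 594, 9, 45), (250, 595, 9, 45), (253, 596, 9, 44), (256, 597, 9, 46), (259, 598, 10, 45), (262, 599, 10, 44), (265, 600, 10, 45), (268, 601, 10, 45), (271, 602, 10, 45), (274, 604, 10, 35), (277, 605, 10, 36), (280, 605, 10, 57), (283, 605, 9, 66), (286, 606, 9, 66), (289, 607, 10, 66)]
120 [(235, 590, -2, 47), (238, 591, -2, 45), (241, 592, -2, 37), (244, 593, -2, 36), (247, 594, -1, 45), (250, 595, -1, 45), (253, 597, -1, 46), (256, 598, -1, 45), (259, 599, -1, 45), (262, 600, -1, 47), (265, 601, -1, 45), (268, 602, -1, 45), (271, 603, -1, 46), (274, 605, -1, 36), (277, 606, -1, 30), (280, 606, 0, 47), (283, 607, 0, 47), (286, 608, 0, 47), (289, 610, 0, 46)]
150 [(235, 591, -13, 46), (238, 592, -13, 46), (241, 592, -15, 29), (244, 594, -14, 36), (247, 595, -12, 47), (250, 596, -12, 48), (253, 597, -12, 48), (256, 599, -12, 47), (259, 600, -12, 47), (262, 601, -12, 48), (265, 602, -11, 48), (268, 603, -11, 47), (271, 604, -11, 48), (274, 606, -13, 36), (277, 607, -13, 35), (280, 608, -11, 46), (283, 609, -11, 46), (286, 610, -11, 46), (289, 611, -11, 46)]
```

>>> send_rows:
  deltas: "0 0 0.8 0 0 0;0 0 0.5 0 0 0;0 0 0 0 0 0;0 0 0 0 0 0"

```text
time_s: 8.43
tool_pos: [0.6053, -0.0616, 0.0281]
tool_rot: [0.999, 0.044, 0.001, 0.0]
wrist_force: [-0.9, 0.1, 5.5]
opening: 0.0084
```

>>> send_rows:
  deltas: "0 0 0 0 0 0;0 0 0 0 0 0;0 0 0 0 0 0;0 0 0 0 0 0;0 0 0 0 0 0"
  jaw: 0.1

```text
time_s: 8.85
tool_pos: [0.6046, -0.0617, 0.0271]
tool_rot: [0.999, 0.044, -0.0, -0.0]
wrist_force: [-0.2, 0.3, -0.9]
opening: 0.0472
```

>>> send_rows:
  deltas: "0 0 -10 0 0 0;0 0 -15 0 0 0;0 10 -25 0 0 0;0 25 -25 0 0 0;0 30 -20 0 0 0;0 30 -10 0 0 0;0 30 0 0 0 0;0 0 0 0 0 0;0 0 0 0 0 0"
  jaw: 0.1

```text
time_s: 9.6
tool_pos: [0.6154, -0.1891, 0.1329]
tool_rot: [0.999, 0.042, 0.0, 0.001]
wrist_force: [0.3, 1.3, 0.1]
opening: 0.0473
```

Run:
```python
from h import *
import pickle
need((.6143,-.1963,.135),5)
im=wr("w8");pickle.dump(im,open("w8.pkl","wb"))
```

```text
pos [ 0.6154 -0.1891  0.1329] yawx 4.8 z [ 5.0e-04 -1.1e-03 -1.0e+00] shift [-1.7  7.1 -2.1]
turn(tool z) -0.2
```

View pics/w8.png

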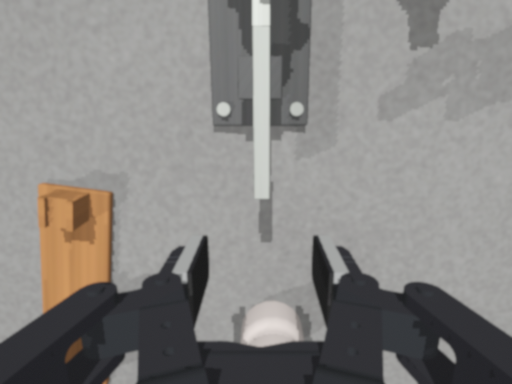

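The drift rests straight in the guide, butt at (262,198). The jar sits behind it at (270,322). Checking the butt position and the clearance to the jar.

Run:
```python
from h import *
import pickle
im=pickle.load(open("w8.pkl","rb"));P=pts(im)
print("butt",ray(im,262,198.5,.062), P[195,262],P[120,262],P[40,262])
print([(P[v,262]*1000).round().tolist() for v in range(190,205,2)])
print("jar",P[325,270],P[310,270]);
T=pickle.load(open("top0.pkl","rb"));Q=pts(T);print("jar top cam",Q[150,336],ray(T,337,150,.06))
need((0,0,0))
```

```text
butt [ 0.61611762 -0.1830957   0.062     ] [ 0.61592706 -0.1808406   0.06147464] [ 0.61176058 -0.13242561  0.06117947] [ 0.60781793 -0.08676555  0.06283357]
[[616.0, -177.0, 62.0], [616.0, -179.0, 62.0], [616.0, -180.0, 63.0], [616.0, -182.0, 61.0], [616.0, -182.0, 63.0], [618.0, -202.0, 0.0], [618.0, -204.0, 0.0], [618.0, -206.0, -0.0]]
jar [ 0.63311605 -0.30023909  0.03393063] [ 0.63344528 -0.29801147  0.0161096 ]
jar top cam [ 0.6306264  -0.32007909  0.06223006] [ 0.6312666  -0.32373992  0.06      ]
pos [ 0.6155 -0.1865  0.1326] yawx 4.99 z [ 1.e-04  4.e-04 -1.e+00] shift [-596.9 -239.2  132.6]
```

>>> send_rows:
  deltas: "2 10 0 0 0 0;0 10 5 0 0 0;0 0 25 0 0 0;0 0 30 0 0 0;0 0 20 0 0 0;0 0 8 0 0 0;0 0 3 0 0 0;0 0 0 0 0 0;0 0 0 0 0 0"
  jaw: -1

```text
time_s: 10.4
tool_pos: [0.6205, -0.2059, 0.0424]
tool_rot: [0.999, 0.044, 0.001, 0.0]
wrist_force: [-0.4, 1.2, 0.1]
opening: 0.0001
```

Run:
```python
from h import *
import pickle
need((.6177,-.2055,.041),5);print(sense()["opening"])
im=wr("w9");pickle.dump(im,open("w9.pkl","wb"))
```

```text
pos [ 0.6205 -0.2059  0.0424] yawx 5.08 z [ 1.8e-03 -4.0e-04 -1.0e+00] shift [-2.8 -0.7  1.4]
turn(tool z) 0.08
6.691743487766399e-05
```

View pics/w9.png

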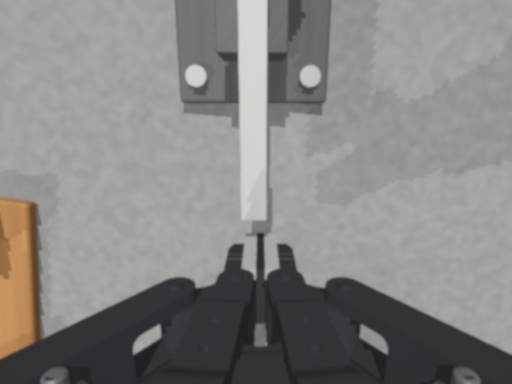

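The shut fingers (seam col 260) stand just behind the butt (col ~255). Shifting 2.5 mm left and starting to drive.

>>> send_rows:
  deltas: "-2.5 0 0.8 0 0 0;0 -4 0 0 0 0;0 -4 0 0 0 0;0 -4 0 0 0 0;0 -5 0 0 0 0;0 -6 0 0 0 0;0 -6 0 0 0 0;0 -6 0 0 0 0;0 -6 0 0 0 0;0 -6 0 0 0 0;0 0 0 0 0 0"

```text
time_s: 11.37
tool_pos: [0.6128, -0.1569, 0.0404]
tool_rot: [0.999, 0.045, -0.0, -0.001]
wrist_force: [0.0, 1.0, 0.4]
opening: -0.0003
```

Run:
```python
from h import *
import pickle
s=sense();print(s["wrist_force"])
im=wr("w10");P=pts(im);need((.6143,-.1963,.041),5)
print([(v,*(P[v,256]*1000).round().tolist()) for v in range(205,245,3)])
```

```text
[0.0354057  0.96992375 0.3830962 ]
pos [ 0.6128 -0.1578  0.0404] yawx 5.16 z [-3.e-04  7.e-04 -1.e+00] shift [-2.  38.5 -0.6]
turn(tool z) 0.16
[(205, 608.0, -127.0, 62.0), (208, 609.0, -129.0, 62.0), (211, 609.0, -130.0, 62.0), (214, 609.0, -131.0, 62.0), (217, 609.0, -133.0, 61.0), (220, 609.0, -133.0, 62.0), (223, 609.0, -135.0, 62.0), (226, 609.0, -136.0, 63.0), (229, 609.0, -137.0, 62.0), (232, 609.0, -138.0, 63.0), (235, 609.0, -140.0, 62.0), (238, 610.0, -140.0, 63.0), (241, 610.0, -142.0, 62.0), (244, 610.0, -143.0, 62.0)]
```

View pics/w10.png

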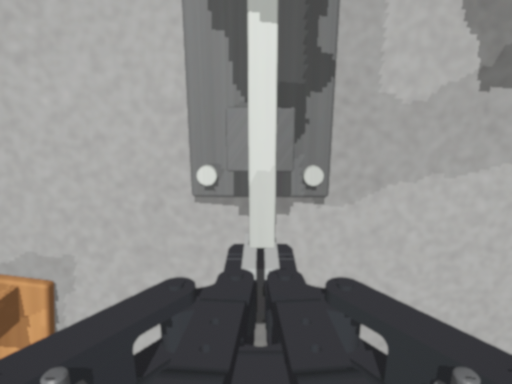

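Contact is centred and the drift has moved 38 mm (tip about 22 mm past the axis). Continuing.

>>> send_rows:
  deltas: "0 -4 0 0 0 0;0 -5 0 0 0 0;0 -6 0 0 0 0;0 -6 0 0 0 0;0 -6 0 0 0 0;0 -6 0 0 0 0;0 -6 0 0 0 0"

```text
time_s: 12.0
tool_pos: [0.6093, -0.1264, 0.0405]
tool_rot: [0.999, 0.043, -0.0, 0.004]
wrist_force: [1.2, -14.4, -2.0]
opening: 0.0002
```

>>> send_rows:
  deltas: "0 -6 0 0 0 0;0 -6 0 0 0 0;0 -6 0 0 0 0;0 -6 0 0 0 0;0 -5 0 0 0 0;0 -5 0 0 0 0;0 0 0 0 0 0;0 0 0 0 0 0"

```text
time_s: 12.67
tool_pos: [0.6062, -0.0865, 0.0404]
tool_rot: [0.999, 0.044, -0.0, 0.0]
wrist_force: [1.0, -1.8, -1.1]
opening: 0.0
```

Run:
```python
from h import *
import pickle
s=sense();print(s["wrist_force"])
im=wr("w11");P=pts(im);need((.6048,-.0783,.041),5)
print([(v,*(P[v,260]*1000).round().tolist()) for v in range(215,265,3)])
s=get_image("scene");c=cv2.resize(s["frame"][170:300,200:360],None,fx=4,fy=4,interpolation=cv2.INTER_CUBIC);cv2.imwrite("pics/s11.png",c)
```

```text
[ 1.03447283 -1.76676293 -1.139639  ]
pos [ 0.6062 -0.0865  0.0404] yawx 5.08 z [-3.e-04 -1.e-04 -1.e+00] shift [-0.7 -8.3 -0.6]
turn(tool z) 0.08
[(215, 604.0, -61.0, 62.0), (218, 604.0, -62.0, 62.0), (221, 604.0, -63.0, 63.0), (224, 604.0, -64.0, 63.0), (227, 604.0, -65.0, 63.0), (230, 604.0, -67.0, 62.0), (233, 604.0, -68.0, 61.0), (236, 604.0, -69.0, 63.0), (239, 605.0, -70.0, 63.0), (242, 605.0, -71.0, 63.0), (245, 605.0, -73.0, 62.0), (248, 605.0, -74.0, 63.0), (251, 605.0, -75.0, 63.0), (254, 605.0, -75.0, 66.0), (257, 605.0, -75.0, 68.0), (260, 605.0, -75.0, 72.0), (263, 605.0, -75.0, 73.0)]
```

View pics/w11.png

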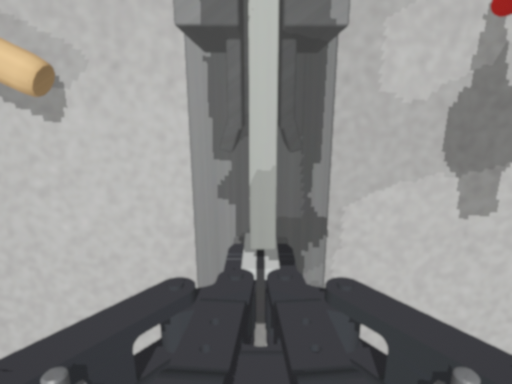

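View pics/s11.png

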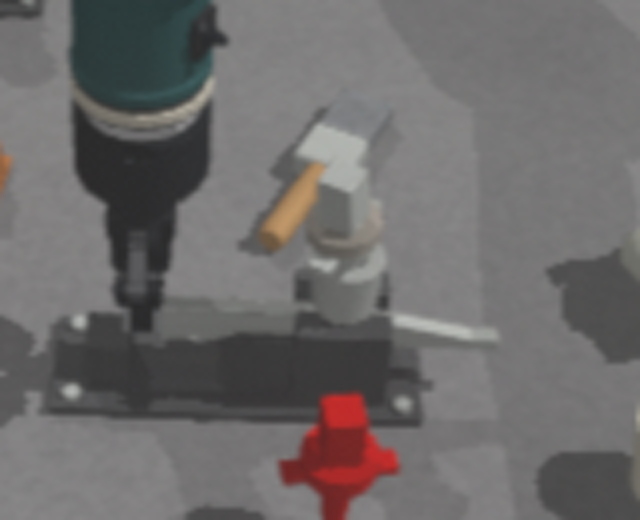

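The arbor has risen and the drift tip protrudes on the far side. The butt is at y=-0.0745, so the tip is about 93 mm past the axis. Pushing 10 mm more.

>>> send_rows:
  deltas: "0 -4 0 0 0 0;0 -4 0 0 0 0;0 -3 0 0 0 0;0 0 0 0 0 0;0 0 0 0 0 0"

```text
time_s: 13.18
tool_pos: [0.6054, -0.0742, 0.0405]
tool_rot: [0.999, 0.045, 0.0, -0.001]
wrist_force: [0.3, -0.3, 0.4]
opening: 0.0002
```

>>> send_rows:
  deltas: "0 6 0 0 0 0;0 10 -5 0 0 0;0 10 -30 0 0 0;0 0 -41 0 0 0;0 0 -41 0 0 0;0 -10 -41 0 0 0;0 -20 -15 0 0 0;0 -25 0 0 0 0;0 -25 0 0 0 0;0 0 0 0 0 0;0 0 0 0 0 0"
  jaw: 0.2

```text
time_s: 14.1
tool_pos: [0.6007, -0.021, 0.2137]
tool_rot: [0.999, 0.045, 0.0, -0.0]
wrist_force: [0.3, -0.8, 0.2]
opening: 0.0513
```

Run:
```python
from h import *
import pickle
need((.595,.032,.22),65)
im=wr("w12");pickle.dump(im,open("w12.pkl","wb"))
s=get_image("scene");c=cv2.resize(s["frame"][170:300,200:360],None,fx=4,fy=4,interpolation=cv2.INTER_CUBIC);cv2.imwrite("pics/s12.png",c)
```

```text
pos [ 0.6007 -0.021   0.2137] yawx 5.21 z [ 9.e-04  2.e-04 -1.e+00] shift [ -0.9 -53.3  -6.3]
turn(tool z) -59.79
```

View pics/w12.png

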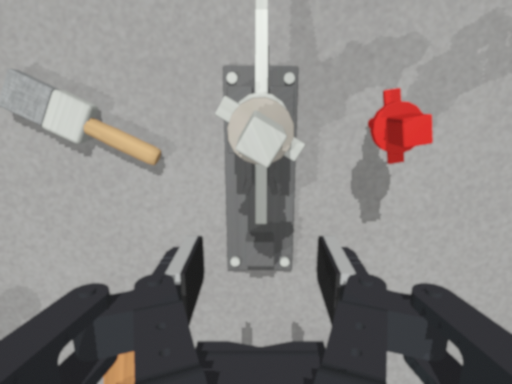

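View pics/s12.png

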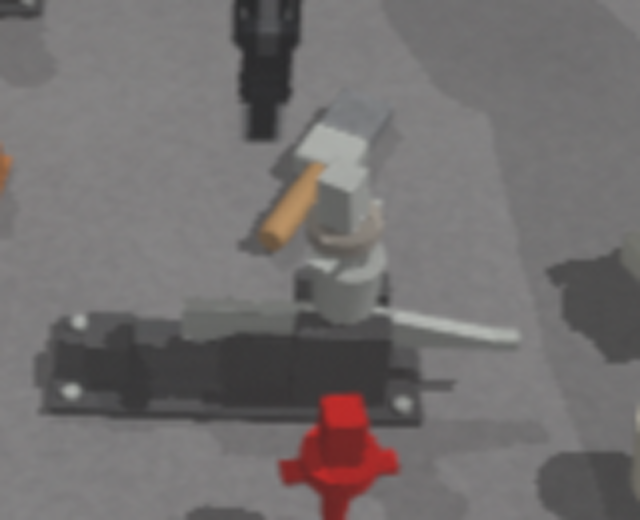

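Drift is fully through, with its butt at (261,224) and the arbor lifted at about (260,140). Measuring the nut, the butt and the lift.

Run:
```python
from h import *
import pickle
im=pickle.load(open("w12.pkl","rb"));P=pts(im)
m=((P[...,2]>.155)&(P[...,2]<.185)).astype(np.uint8);m[:,:200]=0;m[:,320:]=0;m[:90]=0;m[200:]=0
cs,_=cv2.findContours(m,0,2);c=max(cs,key=cv2.contourArea)
r=cv2.minAreaRect(c);print(r,cv2.contourArea(c))
z=np.median(P[m>0][:,2]);print("z top",z)
q=np.array([ray(im,*p,z) for p in cv2.boxPoints(r)]);print(q.mean(0))
for i in range(4):
    e=q[(i+1)%4]-q[i];print(np.linalg.norm(e),np.degrees(np.arctan2(e[1],e[0])))
w=P[m>0];print("mean",w.mean(0))
k=(P[...,2]>.05)&(P[...,2]<.07);print("butt",[(v,(P[v,261]*1000).round().tolist()) for v in range(215,232,2)])
g=(P[...,2]>.13)&(P[...,2]<.138);g[:,:200]=0;g[:,320:]=0;print("wheel z",np.median(P[g][:,2]),g.sum())
c=cv2.resize(im["frame"][80:200,200:320],None,fx=5,fy=5,interpolation=cv2.INTER_CUBIC);cv2.imwrite("pics/w12a.png",c)
```

```text
((260.4378356933594, 140.96372985839844), (40.45363998413086, 41.67732620239258), 30.256441116333008) 1568.0
z top 0.16816774111353552
[0.59665716 0.0252295  0.16816774]
0.022985443599670217 64.05762582518165
0.022258025681067866 -24.391341056510043
0.023352254455183002 -114.38898289026841
0.022884217909776114 154.66913822314447
mean [0.59652041 0.02534275 0.16770407]
butt [(215, [605.0, -54.0, 62.0]), (217, [605.0, -56.0, 62.0]), (219, [605.0, -58.0, 62.0]), (221, [605.0, -59.0, 63.0]), (223, [605.0, -61.0, 62.0]), (225, [608.0, -84.0, 8.0]), (227, [608.0, -86.0, 9.0]), (229, [608.0, -88.0, 9.0]), (231, [608.0, -91.0, 8.0])]
wheel z 0.1350601283095768 1707
```

View pics/w12a.png

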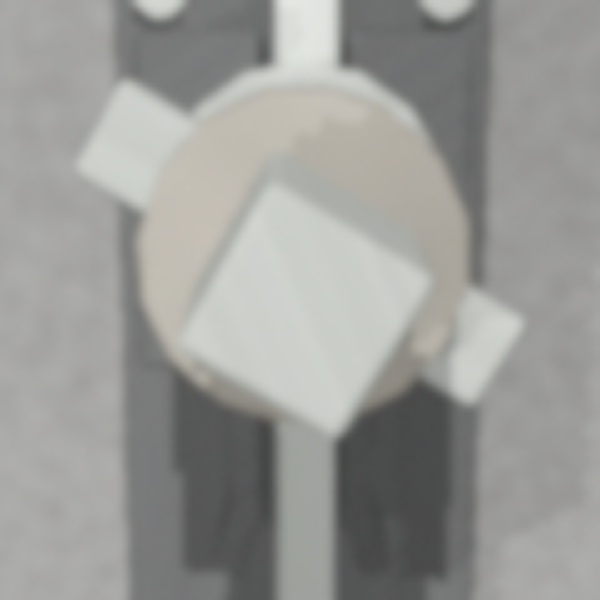

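Run:
```python
from h import *
import pickle
im=pickle.load(open("w12.pkl","rb"));P=pts(im)
for lo,hi,nm in ((.125,.145,"wheel"),(.16,.18,"nut"),(.117,.127,"ears")):
    g=(P[...,2]>lo)&(P[...,2]<hi);g[:,:205]=0;g[:,315:]=0;g[:85]=0;g[200:]=0
    g=cv2.erode(g.astype(np.uint8),np.ones((3,3)))>0
    q=P[g];
    A=np.c_[q[:,:2]-q[:,:2].mean(0),np.ones(len(q))];k=np.linalg.lstsq(A,q[:,2],rcond=None)[0]
    res=q[:,2]-A@k
    print(nm,len(q),q.mean(0).round(4),"slope deg",np.degrees(k[:2]).round(2),res.std())
# wheel circle from colour outline at z .135
a=lambda x,y:(200+x/5-.4,80+y/5-.4)
w=[ray(im,*a(*p),.135) for p in ((138,245),(470,250),(300,85),(305,417))];print("wheel c",np.mean(w,0),np.linalg.norm(w[0]-w[1]),np.linalg.norm(w[2]-w[3]))
e1=ray(im,*a(133,145),.125);e2=ray(im,*a(470,350),.125)
E1=[ray(im,*a(*p),.125) for p in ((127,78),(78,165))];E2=[ray(im,*a(*p),.125) for p in ((523,323),(470,405))]
e=np.mean(E2,0)-np.mean(E1,0);print("ears",np.mean(E1+E2,0),np.linalg.norm(e),np.degrees(np.arctan2(e[1],e[0])))
```

```text
wheel 1434 [0.5937 0.0359 0.1347] slope deg [3.38 2.85] 0.002198064624762362
nut 1330 [0.5964 0.0252 0.1683] slope deg [-0.44  4.67] 0.0006700447923875334
ears 315 [0.5979 0.0274 0.1244] slope deg [-0.63  4.97] 0.000616502868949338
wheel c [0.59629493 0.02900305 0.135     ] 0.04323524573841072 0.04263058125119428
ears [0.5962738  0.02906258 0.125     ] 0.0626494050858581 -25.961932271236055
```

Lift is about 13 mm (nut top at 0.168). The arbor now leans ~4.7° towards -y, loose in the bore. I'll tilt the gripper to match and grasp square.

```bash
cat >> h.py <<'E'
def plan2(target,yaw,a,n):
    p,q=pose();z=-np.array(a)/np.linalg.norm(a)
    x=np.array([np.cos(np.radians(yaw)),np.sin(np.radians(yaw)),0]);x-=z*(x@z);x/=np.linalg.norm(x)
    q1=Ro.from_matrix(np.c_[x,np.cross(z,x),z]);rv=(q.inv()*q1).as_rotvec();w=(np.array(target)-p)/n*1000
    print(sense()["joint_positions"].round(2), q1.inv().apply(np.array(target)-p).round(4))
    for i in range(n): print((q*Ro.from_rotvec(rv*i/n)).inv().apply(w).round(1),(np.degrees(rv)/n).round(2))
E
python3 - <<'E'
from h import *
a=np.array((.0087,-.083,1));a/=np.linalg.norm(a)
t=np.array((.5965,.0253,.168))-.0295*a;print(t)
plan2(t+.07*a,64.8,a,10)
E
```

```text
[0.59624424 0.02774002 0.1386022 ]
[ 0.37  0.46 -0.51  1.72  0.26  1.03 -0.14] [ 0.039  -0.0228  0.0085]
[ 0.  -4.6  0.5] [ 0.44  0.24 -5.97]
[ 0.5 -4.5  0.5] [ 0.44  0.24 -5.97]
[ 0.9 -4.5  0.5] [ 0.44  0.24 -5.97]
[ 1.4 -4.3  0.6] [ 0.44  0.24 -5.97]
[ 1.8 -4.2  0.6] [ 0.44  0.24 -5.97]
[ 2.3 -3.9  0.7] [ 0.44  0.24 -5.97]
[ 2.7 -3.7  0.7] [ 0.44  0.24 -5.97]
[ 3.  -3.4  0.7] [ 0.44  0.24 -5.97]
[ 3.4 -3.   0.8] [ 0.44  0.24 -5.97]
[ 3.6 -2.7  0.8] [ 0.44  0.24 -5.97]
```

>>> send_rows:
  deltas: "0 -4.6 0.5 0.44 0.24 -5.97;0.5 -4.5 0.5 0.44 0.24 -5.97;0.9 -4.5 0.5 0.44 0.24 -5.97;1.4 -4.3 0.6 0.44 0.24 -5.97;1.8 -4.2 0.6 0.44 0.24 -5.97;2.3 -3.9 0.7 0.44 0.24 -5.97;2.7 -3.7 0.7 0.44 0.24 -5.97;3 -3.4 0.7 0.44 0.24 -5.97;3.4 -3 0.8 0.44 0.24 -5.97;3.6 -2.7 0.8 0.44 0.24 -5.97;0 0 0 0 0 0;0 0 0 0 0 0"

```text
time_s: 15.2
tool_pos: [0.5968, 0.0218, 0.2078]
tool_rot: [0.845, 0.533, 0.018, -0.038]
wrist_force: [-0.2, -0.3, 0.7]
opening: 0.0513
```

Run:
```python
from h import *
import pickle
a=np.array((.0087,-.083,1));a/=np.linalg.norm(a)
t=np.array((.5965,.0253,.168))-.0295*a
plan2(t,64.8,a,1)
im=wr("w13");pickle.dump(im,open("w13.pkl","wb"));P=pts(im)
m=((P[...,2]>.155)&(P[...,2]<.185)).astype(np.uint8);m[:,:150]=0;m[:,370:]=0;m[250:]=0
cs,_=cv2.findContours(m,0,2);c=max(cs,key=cv2.contourArea);r=cv2.minAreaRect(c);print(r)
q=np.array([ray(im,*p,.168) for p in cv2.boxPoints(r)]);print(q.mean(0))
for i in range(4):
    e=q[(i+1)%4]-q[i];print(np.linalg.norm(e),np.degrees(np.arctan2(e[1],e[0])))
qq=P[cv2.erode(m,np.ones((3,3)))>0];A=np.c_[qq[:,:2]-qq[:,:2].mean(0),np.ones(len(qq))];k=np.linalg.lstsq(A,qq[:,2],rcond=None)[0];print("slope",k,qq.mean(0))
```

```text
[ 0.52  0.54 -0.78  1.72  0.33  1.04  0.78] [ 0.0002 -0.0001  0.0694]
[ 0.2 -0.  69.4] [-0.05  0.02 -0.21]
((257.5, 220.0), (37.0, 42.0), 0.0)
[0.59475665 0.02498978 0.168     ]
0.025194217333490115 153.65917852045553
0.021109070271276367 63.45205838088736
0.02541794421365676 -24.94869985990112
0.02172842335097611 -117.11222409556848
slope [0.11696468 0.00065541 0.16765852] [0.59505763 0.02522546 0.16765852]
```

View pics/w13.png

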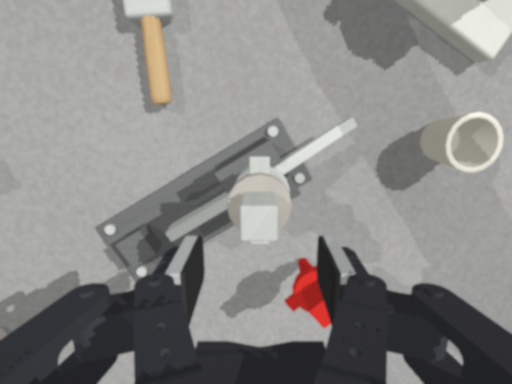

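The nut is square to the jaws and centred at col 259. Descending along the tool axis and gripping.

>>> send_rows:
  deltas: "0 0 15 0 0 -0.2;0 0 22 0 0 0;0 0 18 0 0 0;0 0 10 0 0 0;0 0 4 0 0 0;0 0 0 0 0 0;0 0 0 0 0 0"

```text
time_s: 15.83
tool_pos: [0.5966, 0.0292, 0.1402]
tool_rot: [0.843, 0.537, 0.019, -0.037]
wrist_force: [0.1, -0.1, -0.9]
opening: 0.0513
```

>>> send_rows:
  deltas: "0 0 0 0 0 0;0 0 0 0 0 0;0 0 0 0 0 0;0 0 0 0 0 0;0 0 0 0 0 0;0 0 0 0 0 0"
  jaw: -1

```text
time_s: 16.33
tool_pos: [0.5965, 0.0286, 0.1404]
tool_rot: [0.843, 0.537, 0.019, -0.037]
wrist_force: [-0.5, -2.7, 6.1]
opening: 0.0209
```

Run:
```python
from h import *
print(sense()["wrist_force"],sense()["wrist_torque"],sense()["opening"]);need((0,0,0))
s=get_image("scene");c=cv2.resize(s["frame"][140:300,200:360],None,fx=3.6,fy=3.6,interpolation=cv2.INTER_CUBIC);cv2.imwrite("pics/s14.png",c)
p,q=pose();print("up in tool",q.inv().apply([0,0,1]))
```

```text
[-0.52200134 -2.74411623  6.07185868] [-0.56934817  0.35701155  0.02516528] 0.020922354462649808
pos [0.5965 0.0286 0.1404] yawx 64.88 z [-0.0081  0.0819 -0.9966] shift [-288.4 -522.4  142.4]
up in tool [ 0.07076623 -0.0419573  -0.99661012]
```

View pics/s14.png

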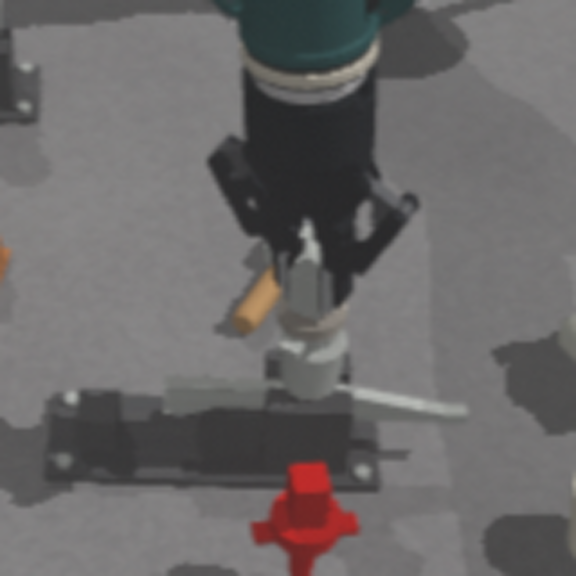

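>>> send_rows:
  deltas: "0 0 -3 0 0 0;0 0 -6 0 0 0;0 0 -12 0 0 0;0 0 -20 0 0 0;0 0 -30 0 0 0;0 0 -30 0 0 0;0 0 -20 0 0 0;0 0 0 0 0 0"

```text
time_s: 17.05
tool_pos: [0.5996, 0.0199, 0.2656]
tool_rot: [0.843, 0.537, 0.022, -0.035]
wrist_force: [0.9, -0.1, -3.1]
opening: 0.0211
```

Run:
```python
from h import *
print(sense()["wrist_force"],sense()["opening"])
plan2((.50,.19,.262),-3,(0,0,1),12)
```

```text
[ 0.89411994 -0.11038219 -3.11877854] 0.021149291016250293
[ 0.55  0.49 -0.81  1.66  0.29  1.14  0.82] [-0.1084 -0.1646  0.0036]
[  9.3 -13.5   1.5] [-0.36 -0.21  5.66]
[  7.9 -14.3   1.4] [-0.36 -0.21  5.66]
[  6.5 -15.1   1.2] [-0.36 -0.21  5.66]
[  4.9 -15.6   1.1] [-0.36 -0.21  5.66]
[  3.4 -16.    1. ] [-0.36 -0.21  5.66]
[  1.8 -16.3   0.9] [-0.36 -0.21  5.66]
[  0.2 -16.4   0.8] [-0.36 -0.21  5.66]
[ -1.5 -16.3   0.7] [-0.36 -0.21  5.66]
[ -3.1 -16.1   0.6] [-0.36 -0.21  5.66]
[ -4.6 -15.8   0.5] [-0.36 -0.21  5.66]
[ -6.2 -15.2   0.4] [-0.36 -0.21  5.66]
[ -7.6 -14.5   0.4] [-0.36 -0.21  5.66]
```

>>> send_rows:
  deltas: "9.3 -13.5 1.5 -0.36 -0.21 5.66;7.9 -14.3 1.4 -0.36 -0.21 5.66;6.5 -15.1 1.2 -0.36 -0.21 5.66;4.9 -15.6 1.1 -0.36 -0.21 5.66;3.4 -16 1 -0.36 -0.21 5.66;1.8 -16.3 0.9 -0.36 -0.21 5.66;0.2 -16.4 0.8 -0.36 -0.21 5.66;-1.5 -16.3 0.7 -0.36 -0.21 5.66;-3.1 -16.1 0.6 -0.36 -0.21 5.66;-4.6 -15.8 0.5 -0.36 -0.21 5.66;-6.2 -15.2 0.4 -0.36 -0.21 5.66;-7.6 -14.5 0.4 -0.36 -0.21 5.66"

```text
time_s: 18.05
tool_pos: [0.4961, 0.1899, 0.2565]
tool_rot: [1.0, -0.028, -0.005, -0.0]
wrist_force: [0.9, 0.8, -4.3]
opening: 0.021
```

>>> send_rows:
  deltas: "0 0 0 0 0 0;0 0 0 0 0 0;0 0 0 0 0 0"

```text
time_s: 18.3
tool_pos: [0.4974, 0.1885, 0.2568]
tool_rot: [1.0, -0.025, -0.004, 0.0]
wrist_force: [0.5, -0.6, -3.0]
opening: 0.021
```

Run:
```python
from h import *
import pickle
need((.5,.19,.262),-3)
im=wr("w15");pickle.dump(im,open("w15.pkl","wb"))
```

```text
pos [0.4974 0.1885 0.2568] yawx -2.86 z [-8.8e-03  1.0e-04 -1.0e+00] shift [ 2.5 -1.6 -5.2]
turn(tool z) 0.14
```

View pics/w15.png

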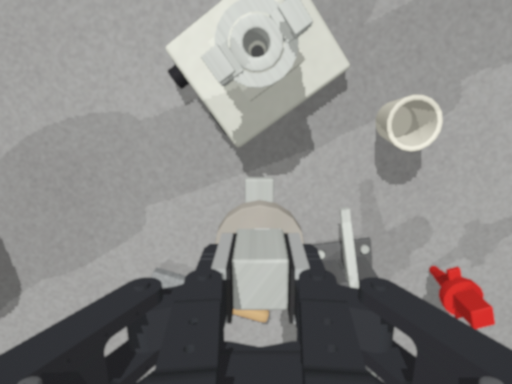

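Run:
```python
from h import *
import pickle
im=pickle.load(open("w15.pkl","rb"))
c=cv2.resize(im["frame"][0:110,190:330],None,fx=5,fy=5,interpolation=cv2.INTER_CUBIC);cv2.imwrite("pics/w15a.png",c)
P=pts(im)
m=(abs(P[...,2]-.110)<.0025).astype(np.uint8);m[120:]=0
q=P[m>0];print(len(q),q.min(0),q.max(0))
m2=(abs(P[...,2]-.125)<.0025).astype(np.uint8);m2[120:]=0
n,l,st,ce=cv2.connectedComponentsWithStats(m2)
for i in range(1,n):
    if st[i,4]>60: print(st[i],P[l==i].mean(0).round(4))
```

```text
4245 [0.46450101 0.26837008 0.10750084] [0.53979073 0.33393245 0.11244411]
[278   0  34  36 738] [0.5281 0.317  0.1252]
[200  45  35  38 687] [0.4678 0.2864 0.1251]
```

View pics/w15a.png

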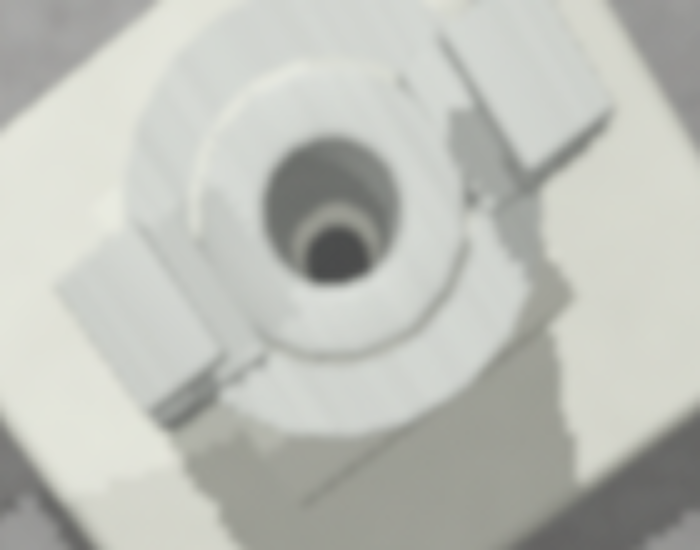

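Run:
```python
from h import *
import pickle
im=pickle.load(open("w15.pkl","rb"));P=pts(im)
A=lambda x,y:(190+x/5-.4,y/5-.4)
L,R_,U,D=[ray(im,*A(*p),.11) for p in ((264,210),(401,205),(332,136),(332,284))]
print("mouth",(L+R_)/2,(U+D)/2,np.linalg.norm(L-R_),np.linalg.norm(U-D))
# keeper top edges for yaw (depth-projected)
L1=ray(im,*A(132,215),.125),ray(im,*A(222,355),.125),ray(im,*A(150,418),.125),ray(im,*A(55,288),.125)
print([x.round(4) for x in L1])
e=L1[1]-L1[0];print("edge",np.degrees(np.arctan2(e[1],e[0]))); e=L1[2]-L1[3];print(np.degrees(np.arctan2(e[1],e[0])),np.mean(L1,0))
R1=ray(im,*A(440,40),.125),ray(im,*A(525,168),.125);e=R1[1]-R1[0];print(np.degrees(np.arctan2(e[1],e[0])))
# arbor in hand: ear, wheel
p=np.array([.4974,.1885,.2568])
for lo,hi,nm in ((.232,.246,"ear"),(.246,.26,"wheel"),(.275,.30,"nut")):
    g=(P[...,2]>lo)&(P[...,2]<hi);g[:170]=0;g[320:]=0;g[:,215:305]&=True;g[:,:215]=0;g[:,305:]=0
    g=cv2.erode(g.astype(np.uint8),np.ones((3,3)))>0
    q=P[g]
    if len(q)<20: print(nm,len(q));continue
    A2=np.c_[q[:,:2]-q[:,:2].mean(0),np.ones(len(q))];k=np.linalg.lstsq(A2,q[:,2],rcond=None)[0];print(nm,len(q),q.mean(0).round(4),np.degrees(k[:2]).round(2),q[:,0].min(),q[:,0].max(),q[:,1].max())
c=cv2.resize(im["frame"][165:325,190:330],None,fx=4,fy=4,interpolation=cv2.INTER_CUBIC);cv2.imwrite("pics/w15b.png",c)
```

```text
mouth [0.49850926 0.303363   0.11      ] [0.49841162 0.30288369 0.11      ] 0.021864639729513326 0.021777484089858388
[array([0.4683, 0.3014, 0.125 ]), array([0.4805, 0.2807, 0.125 ]), array([0.4686, 0.2721, 0.125 ]), array([0.4556, 0.2917, 0.125 ])]
edge -59.31182394482229
-56.41746842497688 [0.46826691 0.28646396 0.125     ]
-55.955780015124766
ear 595 [0.4975 0.2142 0.2409] [-1.78 -3.69] 0.49111051562174374 0.5048363995181079 0.22009724290376684
wheel 1696 [0.497  0.2022 0.2513] [-1.12 -9.81] 0.4761308915782694 0.5169917572145037 0.20978647820400168
nut 4558 [0.4974 0.1917 0.2859] [-0.22 -2.12] 0.4811717017827837 0.5144232998362277 0.20186350099948377
```

View pics/w15b.png

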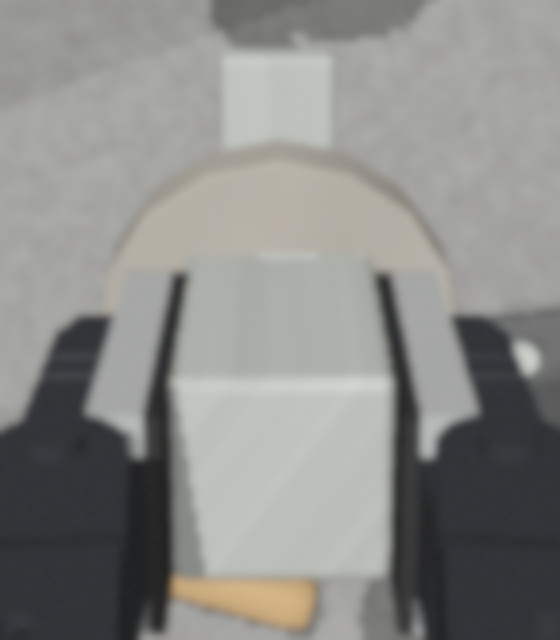

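Run:
```python
from h import *
import pickle
im=pickle.load(open("w15.pkl","rb"));P=pts(im)
def fit(c0,c1,r0,r1,nm):
    q=P[165+r0//4:165+r1//4,190+c0//4:190+c1//4].reshape(-1,3)
    for _ in range(3):
        A2=np.c_[q[:,:2]-q[:,:2].mean(0),np.ones(len(q))];k=np.linalg.lstsq(A2,q[:,2],rcond=None)[0];r=q[:,2]-A2@k
        q=q[abs(r)<2.5*r.std()]
    A2=np.c_[q[:,:2]-q[:,:2].mean(0),np.ones(len(q))];k=np.linalg.lstsq(A2,q[:,2],rcond=None)[0];s=(q[:,2]-A2@k).std()
    print(nm,len(q),q.mean(0).round(4),"slope",np.degrees(k[:2]).round(2),"sig",s, np.degrees(s/np.sqrt(len(q))/q.std(0)[:2]).round(2))
fit(212,385,392,568,"nuttop");fit(232,325,62,138,"ear");fit(160,400,190,245,"wheel")
# side face of nut front: vertical
q=P[165+262//4:165+370//4,190+200//4:190+365//4].reshape(-1,3)
A2=np.c_[q[:,2]-q[:,2].mean(),q[:,0]-q[:,0].mean(),np.ones(len(q))];k=np.linalg.lstsq(A2,q[:,1],rcond=None)[0];print("front face dy/dz deg",np.degrees(k[0]),"dy/dx",np.degrees(k[1]),k[2],q.mean(0))
```

```text
nuttop 1839 [0.499  0.1883 0.2847] slope [-1.16  0.61] sig 0.0004962956587328796 [0.14 0.12]
ear 432 [0.4978 0.215  0.2408] slope [-1.98 -0.08] sig 0.0005805420720628842 [0.49 0.58]
wheel 809 [0.4975 0.2032 0.2508] slope [-1.15  0.55] sig 0.0005844279009436949 [0.15 0.58]
front face dy/dz deg 15.373115389215197 dy/dx -1.6966982456531758 0.19898171304165282 [0.49780226 0.19898171 0.26918767]
```

Run:
```python
from h import *
import pickle
im=pickle.load(open("w15.pkl","rb"));P=pts(im)
g=P[...,2]
print(P[90,310],P[120,245])
def rect(im,lo,hi,box):
    P=pts(im);m=((P[...,2]>lo)&(P[...,2]<hi)).astype(np.uint8);k=np.zeros_like(m);k[box[1]:box[3],box[0]:box[2]]=1;return m*k,P
T=pickle.load(open("top0.pkl","rb"))
for I,n,box in ((im,"wrist",(150,0,360,160)),(T,"top",(95,155,180,240))):
    m,Q=rect(I,.012,.2,box);cs,_=cv2.findContours(m,0,2);c=max(cs,key=cv2.contourArea)
    ap=cv2.approxPolyDP(c,4,True)[:,0];print(n,ap.tolist())
    for i in range(len(ap)):
        a,b=ap[i],ap[(i+1)%len(ap)]
        if np.hypot(*(a-b))<18: continue
        A=ray(I,*a,.026);B=ray(I,*b,.026);d=(B-A);print(a,b,round(np.linalg.norm(d),4),round(np.degrees(np.arctan2(d[1],d[0]))%90,2))
```

```text
[0.55253495 0.26648059 0.02519758] [0.48131751 0.23864417 0.02542689]
wrist [[310, 0], [222, 0], [166, 46], [175, 63], [167, 70], [181, 89], [191, 85], [235, 146], [347, 69]]
[310   0] [222   0] 0.0879 87.05
[222   0] [166  46] 0.0729 32.81
[166  46] [175  63] 0.0184 23.72
[167  70] [181  89] 0.0234 32.59
[191  85] [235 146] 0.0791 32.34
[235 146] [347  69] 0.1437 31.28
[347  69] [310   0] 0.0768 29.65
top [[143, 167], [108, 188], [131, 227], [143, 226], [167, 205]]
[143 167] [108 188] 0.1249 32.06
[108 188] [131 227] 0.1451 32.1
[143 226] [167 205] 0.0959 41.93
[167 205] [143 167] 0.1459 32.83
```

Base edges and keeper edges agree on a grinder yaw of ~32°; the keeper centres gave ~29°. The mouth measures 21.8 mm wide (given 22), centred at (0.4983, 0.3032). The arbor sits on the tool axis with TCP 22 mm above the flange underside. Going over the nose with the ears ~62° off.

Run:
```python
from h import *
plan2((.4983,.3032,.262),3.5,(-.01,.01,1),8)
```

```text
[ 0.09  0.32 -0.62  1.83  0.2   1.07 -0.66] [ 0.0077 -0.1147 -0.0063]
[ -0.7 -14.4  -0.6] [-0.07  0.13 -0.81]
[ -0.5 -14.4  -0.7] [-0.07  0.13 -0.81]
[ -0.3 -14.4  -0.7] [-0.07  0.13 -0.81]
[ -0.1 -14.4  -0.7] [-0.07  0.13 -0.81]
[  0.1 -14.4  -0.7] [-0.07  0.13 -0.81]
[  0.3 -14.4  -0.7] [-0.07  0.13 -0.81]
[  0.6 -14.4  -0.7] [-0.07  0.13 -0.81]
[  0.8 -14.4  -0.8] [-0.07  0.13 -0.81]
```

>>> send_rows:
  deltas: "-0.7 -14.4 -0.7 -0.07 0.13 -0.81;-0.5 -14.4 -0.7 -0.07 0.13 -0.81;-0.3 -14.4 -0.7 -0.07 0.13 -0.81;-0.1 -14.4 -0.7 -0.07 0.13 -0.81;0.1 -14.4 -0.7 -0.07 0.13 -0.81;0.3 -14.4 -0.7 -0.07 0.13 -0.81;0.6 -14.4 -0.7 -0.07 0.13 -0.81;0.8 -14.4 -0.8 -0.07 0.13 -0.81;0 0 0 0 0 0;0 0 0 0 0 0;0 0 0 0 0 0"

```text
time_s: 19.27
tool_pos: [0.4978, 0.3044, 0.2623]
tool_rot: [0.999, 0.031, 0.005, 0.005]
wrist_force: [-0.3, -0.8, -3.7]
opening: 0.021
```

Run:
```python
from h import *
import pickle
need((.4983,.3032,.262),3.5)
im=wr("w16");pickle.dump(im,open("w16.pkl","wb"))
for n in ("scene","top"):
    s=get_image(n);pickle.dump(s,open(n+"16.pkl","wb"))
    y,x=((150,350) if n=="scene" else (120,80))
    c=cv2.resize(s["frame"][y:y+120,x:x+130],None,fx=5,fy=5,interpolation=cv2.INTER_CUBIC);cv2.imwrite(f"pics/{n}16.png",c)
```

```text
pos [0.4978 0.3044 0.2623] yawx 3.56 z [ 0.0096 -0.0097 -0.9999] shift [0.4 1.2 0.3]
turn(tool z) 0.06
```

View pics/w16.png

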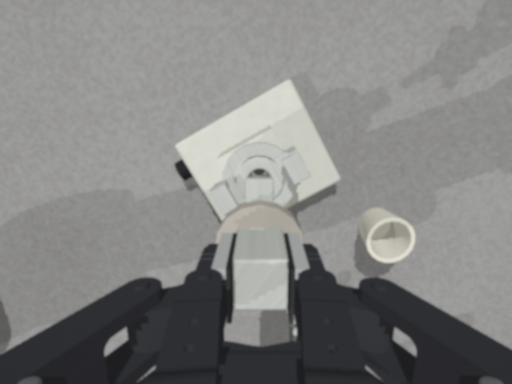

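View pics/scene16.png

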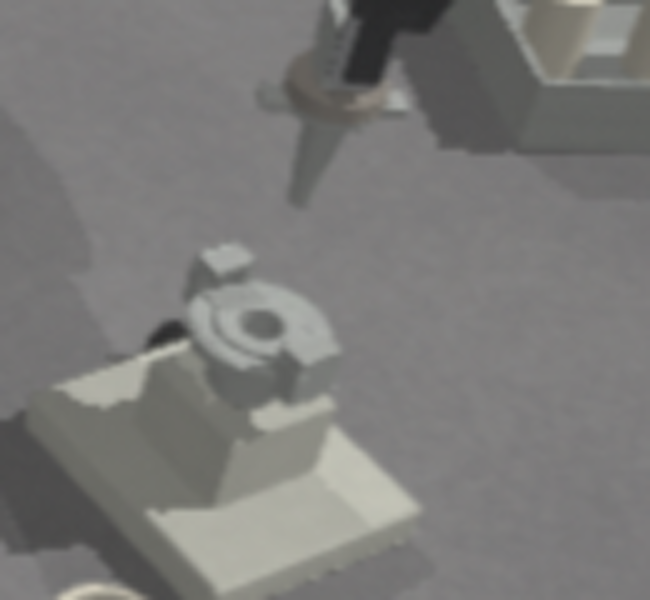

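Run:
```python
from h import *
import pickle
S=pickle.load(open("scene16.pkl","rb"));im=pickle.load(open("w16.pkl","rb"))
print("mouth via scene",ray(S,350+263/5-.4,150+323/5-.4,.11))
print("tip via scene at z .183",ray(S,350+297/5-.4,150+206/5-.4,.183))
c=cv2.resize(im["frame"][70:225,165:345],None,fx=4.4,fy=3.8,interpolation=cv2.INTER_CUBIC);
c=cv2.resize(im["frame"][135:215,210:310],None,fx=7,fy=7,interpolation=cv2.INTER_CUBIC);cv2.imwrite("pics/w16a.png",c)
P=pts(im);m=((P[...,2]>.012)&(P[...,2]<.2)).astype(np.uint8);m[:,:160]=0;m[:,350:]=0;m[230:]=0
cs,_=cv2.findContours(m,0,2);k=max(cs,key=cv2.contourArea);ap=cv2.approxPolyDP(k,4,True)[:,0]
for i in range(len(ap)):
    a,b=ap[i],ap[(i+1)%len(ap)]
    if np.hypot(*(a-b))<40: continue
    A=ray(im,*a,.026);B=ray(im,*b,.026);d=(B-A);print(a,b,A.round(4),round(np.linalg.norm(d),4),round(np.degrees(np.arctan2(d[1],d[0]))%90,2))
```

```text
mouth via scene [0.49949515 0.30269219 0.11      ]
tip via scene at z .183 [0.49980953 0.30142094 0.183     ]
[289  80] [175 145] [0.5254 0.3949 0.026 ] 0.1445 32.3
[194 178] [220 222] [0.4249 0.2809 0.026 ] 0.0612 31.13
[284 208] [339 179] [0.5319 0.2507 0.026 ] 0.0724 32.71
[339 179] [289  80] [0.5928 0.2899 0.026 ] 0.1248 32.71
```

View pics/w16a.png

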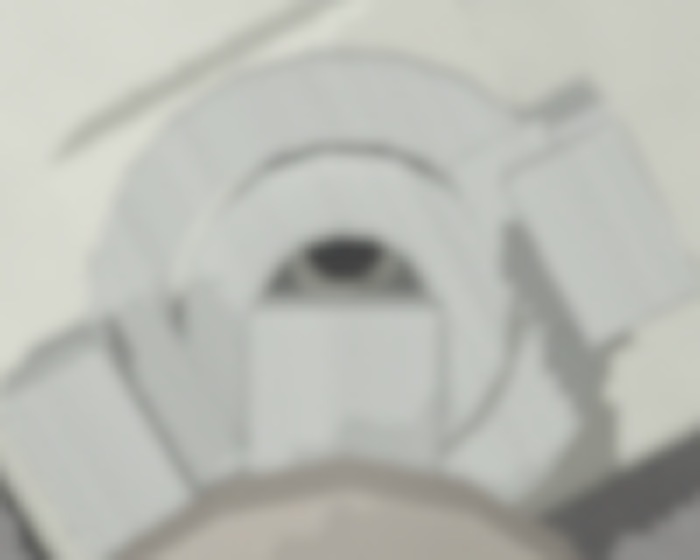

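Scene view: tip (0.4998, 0.3014) against mouth (0.4995, 0.3027), within 1.5 mm. Grinder yaw refined to 32.3°. Lowering.

>>> send_rows:
  deltas: "0 0 12 0 0 0;0 0 20 0 0 0;0 0 20 0 0 0;0 0 14 0 0 0;0 0 10 0 0 0;0 0 10 0 0 0;0 0 8 0 0 0;0 0 8 0 0 0;0 0 6 0 0 0;0 0 0 0 0 0"

```text
time_s: 20.25
tool_pos: [0.4986, 0.303, 0.1535]
tool_rot: [1.0, 0.031, 0.004, 0.005]
wrist_force: [-0.0, -0.4, -3.0]
opening: 0.0213
```

Run:
```python
from h import *
import pickle
s=sense();print(s["wrist_force"],s["wrist_torque"],s["opening"])
need((.4983,.3032,.138),3.5)
im=wr("w17");pickle.dump(im,open("w17.pkl","wb"))
for n in ("scene",):
    s=get_image(n);y,x=((150,350) if n=="scene" else (120,80))
    c=cv2.resize(s["frame"][y:y+120,x:x+130],None,fx=5,fy=5,interpolation=cv2.INTER_CUBIC);cv2.imwrite(f"pics/{n}17.png",c)
```

```text
[-0.01663399 -0.36193032 -2.97552955] [-0.04153996  0.02448233  0.04382311] 0.021262723580407334
pos [0.4986 0.303  0.1535] yawx 3.54 z [ 0.0086 -0.0098 -0.9999] shift [-0.4 -0.3 15.5]
turn(tool z) 0.04
```

View pics/scene17.png

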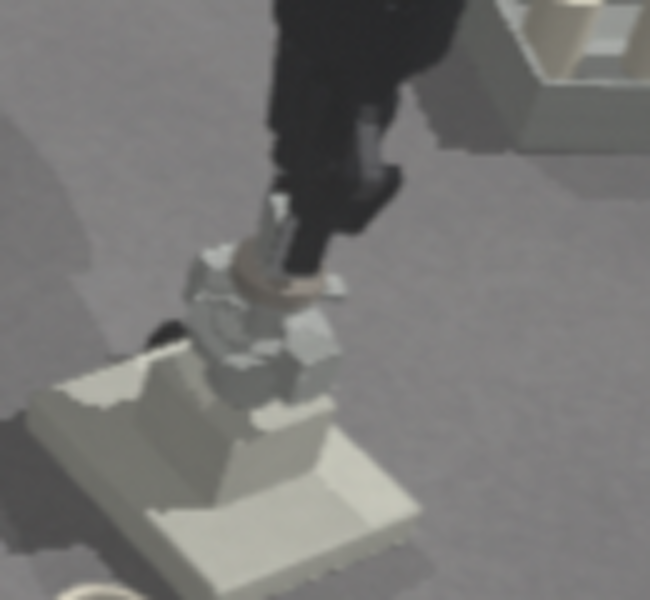

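Shank is in the bore without side force, and the ears are between the keepers. Going on to the spring.

>>> send_rows:
  deltas: "0 0 4 0 0 0;0 0 4 0 0 0;0 0 3 0 0 0;0 0 3 0 0 0;0 0 2 0 0 0;0 0 0 0 0 0;0 0 0 0 0 0"

```text
time_s: 20.93
tool_pos: [0.4991, 0.3034, 0.1385]
tool_rot: [1.0, 0.031, 0.005, 0.005]
wrist_force: [-0.4, -0.3, -3.3]
opening: 0.021
```

Run:
```python
from h import *
s=sense();print(s["wrist_force"],s["wrist_torque"],s["opening"],s["joint_positions"].round(2))
need((.4983,.3032,.1335),3.5)
```

```text
[-0.41398649 -0.30370166 -3.31039833] [0.048663   0.01255664 0.00390548] 0.020952546824328816 [-0.16  0.55 -0.59  1.82  0.4   0.89 -0.88]
pos [0.4991 0.3034 0.1385] yawx 3.54 z [ 0.0099 -0.0089 -0.9999] shift [-0.9  0.1  5. ]
turn(tool z) 0.04
```

>>> send_rows:
  deltas: "0 0 1.5 0 0 0;0 0 1.5 0 0 0;0 0 1 0 0 0;0 0 1 0 0 0;0 0 0 0 0 0;0 0 0 0 0 0"

```text
time_s: 21.43
tool_pos: [0.4995, 0.3036, 0.1342]
tool_rot: [0.999, 0.031, 0.005, 0.004]
wrist_force: [-1.4, -1.0, 5.6]
opening: 0.0205
```

Run:
```python
from h import *
s=sense();print(s["wrist_force"],s["wrist_torque"])
need((.4983,.3032,.1335),3.5)
im=wr("w18");P=pts(im)
c=cv2.resize(im["frame"][90:330,150:370],None,fx=2.5,fy=2.5,interpolation=cv2.INTER_CUBIC);cv2.imwrite("pics/w18.png",c)
```

```text
[-1.43833548 -0.98495532  5.62837459] [-0.1576076   0.47901717  0.08741109]
pos [0.4995 0.3036 0.1342] yawx 3.54 z [ 0.0109 -0.0084 -0.9999] shift [-1.2  0.4  0.7]
turn(tool z) 0.04
```

View pics/w18.png

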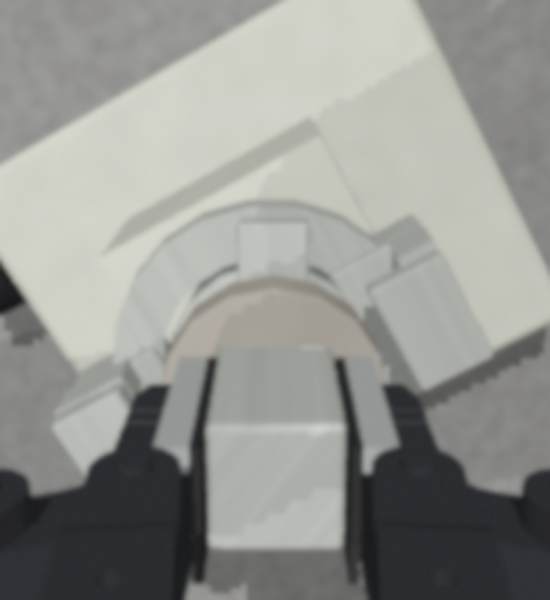

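Run:
```python
from h import *
im=wr("w19");P=pts(im)
def z(c0,c1,r0,r1):
    q=P[90+int(r0/2.5):90+int(r1/2.5),150+int(c0/2.5):150+int(c1/2.5)].reshape(-1,3);return np.median(q,0).round(4),q[:,2].std().round(4),len(q)
print("ear",z(248,300,230,268));print("keeperR",z(400,450,290,350));print("ringface",z(140,180,260,320));print("nut",z(225,330,440,530))
```

```text
ear (array([0.4973, 0.3298, 0.118 ]), np.float64(0.0006), 315)
keeperR (array([0.527 , 0.3193, 0.125 ]), np.float64(0.0006), 480)
ringface (array([0.4742, 0.3167, 0.108 ]), np.float64(0.0144), 384)
nut (array([0.4991, 0.3042, 0.1621]), np.float64(0.0083), 1512)
```

Ear top 7 mm below the keeper top, so the flange is ~2 mm above the face; spring ~8.7 N. Pressing a bit more and twisting clockwise about the vertical.

>>> send_rows:
  deltas: "0 0 0.7 0 0 0;0 0 0 -0.03 -0.03 3;0 0 0 -0.06 -0.05 6;0 0 0 -0.06 -0.05 6;0 0 0 -0.06 -0.05 6;0 0 0 -0.06 -0.05 6;0 0 0 -0.04 -0.03 4;0 0 0 0 0 0;0 0 0 0 0 0"

```text
time_s: 22.28
tool_pos: [0.4999, 0.3035, 0.1337]
tool_rot: [0.971, -0.237, 0.005, 0.006]
wrist_force: [-0.4, -1.8, 4.9]
opening: 0.0208
```

Run:
```python
from h import *
s=sense();print(s["wrist_force"],s["wrist_torque"],s["opening"],s["joint_positions"].round(2))
need((.4983,.3032,.1335),-58)
im=wr("w20");P=pts(im)
c=cv2.resize(im["frame"][90:330,130:390],None,fx=2.5,fy=2.5,interpolation=cv2.INTER_CUBIC);cv2.imwrite("pics/w20.png",c)
```

```text
[-0.4303231  -1.77617035  4.92545878] [-0.21856937  0.30448335 -0.0213926 ] 0.02080025402650475 [-0.26  0.53 -0.46  1.82  0.32  0.87 -1.35]
pos [0.4999 0.3035 0.1337] yawx -27.47 z [ 0.0064 -0.0129 -0.9999] shift [-1.3  1.1  0.2]
turn(tool z) 30.53
```

View pics/w20.png

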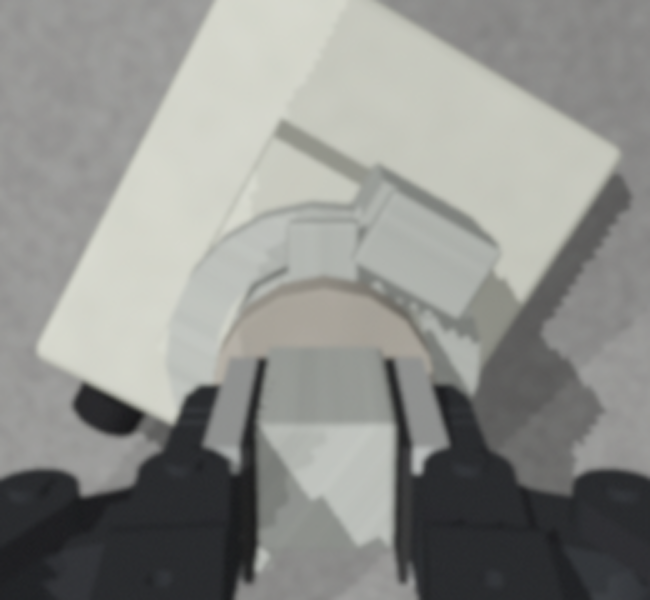

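>>> send_rows:
  deltas: "0 0 0.6 0 0 0;0 0 0 -0.04 -0.03 4;0 0 0 -0.05 -0.04 5;0 0 0 -0.05 -0.04 5;0 0 0 -0.05 -0.04 5;0 0 0 -0.04 -0.03 4;0 0 0 -0.04 -0.03 4;0 0 0 0 0 0;0 0 0 0 0 0"

```text
time_s: 23.08
tool_pos: [0.5001, 0.3032, 0.1331]
tool_rot: [0.889, -0.458, 0.004, 0.006]
wrist_force: [-1.1, -1.7, 6.2]
opening: 0.0209
```

Run:
```python
from h import *
s=sense();print(s["wrist_force"],s["wrist_torque"],s["opening"],s["joint_positions"].round(2))
need((.4983,.3032,.1335),-58)
im=wr("w21");P=pts(im)
c=cv2.resize(im["frame"][90:330,130:390],None,fx=2.5,fy=2.5,interpolation=cv2.INTER_CUBIC);cv2.imwrite("pics/w21.png",c)
```

```text
[-1.11446804 -1.6899049   6.23910645] [-0.38964778  0.21481773  0.0176314 ] 0.020901289261098875 [-0.34  0.51 -0.35  1.82  0.24  0.86 -1.76]
pos [0.5001 0.3032 0.1331] yawx -54.48 z [ 6.000e-04 -1.450e-02 -9.999e-01] shift [-1.   1.4 -0.4]
turn(tool z) 3.52
```

View pics/w21.png

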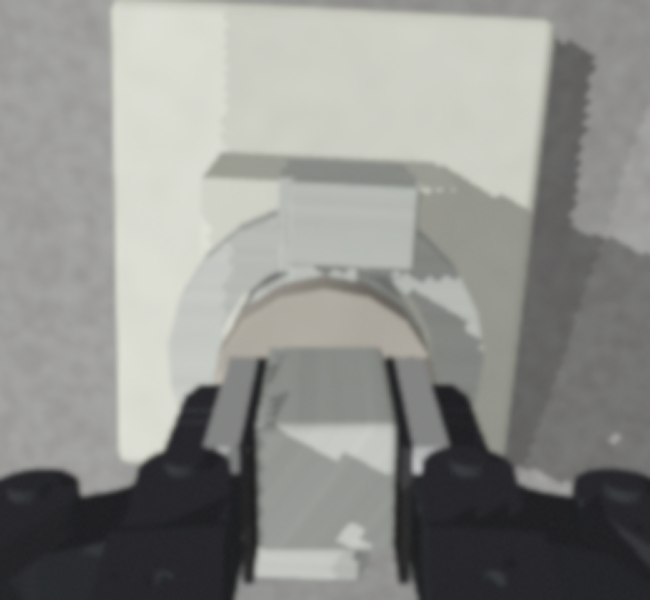

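Ear is sliding under the keeper with no jam: wheel centre col ~324, keeper centre col 348 in the crop. More turn is needed, in small steps.

>>> send_rows:
  deltas: "0 0 0 -0.02 -0.02 2;0 0 0 -0.02 -0.02 2;0 0 0 -0.02 -0.01 1.5;0 0 0 0 0 0;0 0 0 0 0 0"

```text
time_s: 23.55
tool_pos: [0.5, 0.303, 0.1331]
tool_rot: [0.866, -0.5, 0.003, 0.006]
wrist_force: [-0.7, -2.4, 6.3]
opening: 0.021
```

Run:
```python
from h import *
s=sense();print(s["wrist_force"],s["wrist_torque"],s["opening"])
need((.4983,.3032,.1335),-60)
im=wr("w22");P=pts(im)
c=cv2.resize(im["frame"][90:330,130:390],None,fx=2.5,fy=2.5,interpolation=cv2.INTER_CUBIC);cv2.imwrite("pics/w22.png",c)
m=(abs(P[...,2]-.125)<.002);m[200:]=0;m[:,200]=0;m[:,330:]=0;q=P[m];print("keeper",m.sum(),q.mean(0).round(4))
```

```text
[-0.74965768 -2.38573288  6.28768714] [-0.46113423  0.22032338 -0.01891834] 0.020979224012786856
pos [0.5    0.303  0.1331] yawx -59.98 z [-0.001  -0.0144 -0.9999] shift [-1.   1.4 -0.4]
turn(tool z) 0.02
keeper 1749 [0.5286 0.3184 0.125 ]
```

View pics/w22.png

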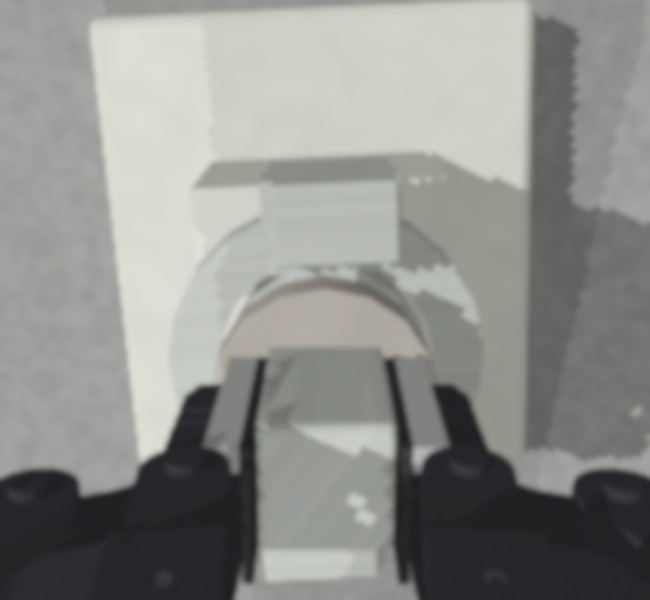

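>>> send_rows:
  deltas: "0 0 0 -0.01 -0.01 1.2;0 0 0 -0.01 -0.01 1.2;0 0 0 0 0 0;0 0 0 0 0 0"

```text
time_s: 23.93
tool_pos: [0.5002, 0.3025, 0.133]
tool_rot: [0.855, -0.518, 0.003, 0.007]
wrist_force: [-0.6, -3.3, 5.8]
opening: 0.021
```

Run:
```python
from h import *
s=sense();print(s["wrist_force"],s["wrist_torque"],s["opening"])
need((.4983,.3032,.1335),-62)
```

```text
[-0.58490205 -3.26410669  5.75073896] [-0.70146264  0.17635006  0.14328532] 0.021022034112501913
pos [0.5002 0.3025 0.133 ] yawx -62.36 z [-0.0014 -0.0151 -0.9999] shift [-1.5  1.3 -0.5]
turn(tool z) -0.36
```

>>> send_rows:
  deltas: "0 0 -0.7 0 0 0;0 0 -0.7 0 0 0;0 0 0 0 0 0"

```text
time_s: 24.18
tool_pos: [0.5001, 0.3025, 0.134]
tool_rot: [0.855, -0.518, 0.003, 0.007]
wrist_force: [1.6, -3.6, 5.0]
opening: 0.0213
```

>>> send_rows:
  deltas: "0 0 0 0 0 0;0 0 0 0 0 0;0 0 0 0 0 0;0 0 0 0 0 0;0 0 0 0 0 0"
  jaw: 0

```text
time_s: 24.6
tool_pos: [0.4989, 0.3036, 0.1334]
tool_rot: [0.856, -0.518, 0.002, 0.007]
wrist_force: [0.6, 0.4, 0.4]
opening: 0.0425
```

>>> send_rows:
  deltas: "0 0 -10 0 0 0;0 0 -20 0 0 0;0 0 -30 0 0 0;0 0 -30 0 0 0;0 0 -20 0 0 0;0 0 0 0 0 0;0 0 0 0 0 0"

```text
time_s: 25.18
tool_pos: [0.5001, 0.3054, 0.2456]
tool_rot: [0.855, -0.518, 0.003, 0.005]
wrist_force: [-0.1, -0.4, -1.6]
opening: 0.0425
```

Run:
```python
from h import *
import pickle
print(sense()["wrist_force"],sense()["time_s"]);need((.5,.3,.2))
im=wr("w23");pickle.dump(im,open("w23.pkl","wb"))
c=cv2.resize(im["frame"][60:300,130:390],None,fx=2.5,fy=2.5,interpolation=cv2.INTER_CUBIC);cv2.imwrite("pics/w23.png",c)
s=get_image("scene");c=cv2.resize(s["frame"][150:270,350:480],None,fx=5,fy=5,interpolation=cv2.INTER_CUBIC);cv2.imwrite("pics/s23.png",c)
```

```text
[-0.07019599 -0.40361716 -1.62395306] 25.1833
pos [0.5001 0.3054 0.2456] yawx -62.37 z [-2.000e-04 -1.240e-02 -9.999e-01] shift [ 4.2  2.3 45.7]
```

View pics/w23.png

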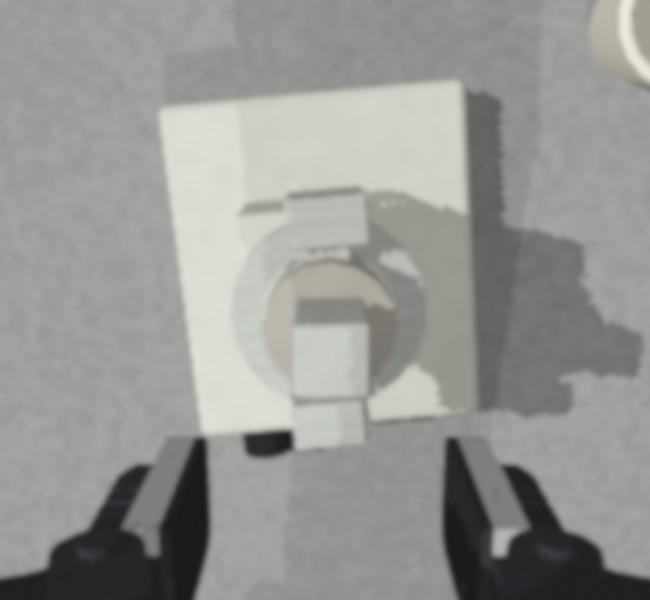

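View pics/s23.png

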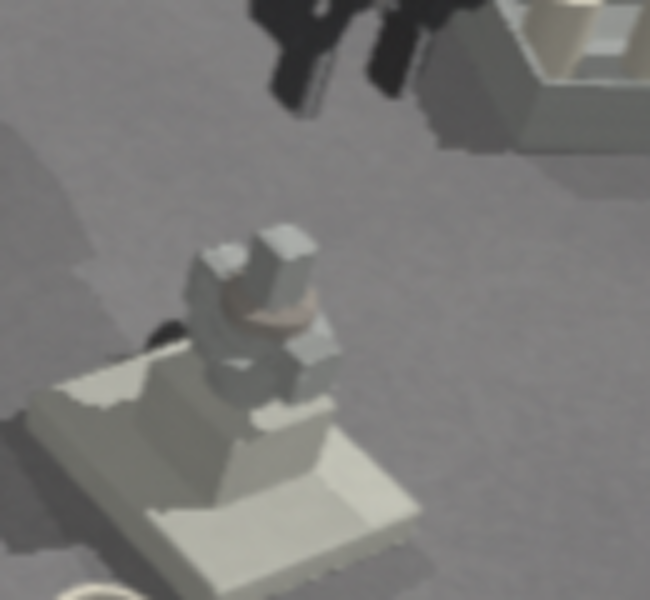

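Run:
```python
from h import *
import pickle
im=pickle.load(open("w23.pkl","rb"));P=pts(im)
def blob(lo,hi):
    m=((P[...,2]>lo)&(P[...,2]<hi)).astype(np.uint8);m[260:]=0;m[:,:200]=0;m[:,330:]=0
    n,l,st,ce=cv2.connectedComponentsWithStats(m);out=[]
    for i in range(1,n):
        if st[i,4]>150:
            c,_=cv2.findContours((l==i).astype(np.uint8),0,2);r=cv2.minAreaRect(c[0])
            b=[ray(im,*p,(lo+hi)/2) for p in cv2.boxPoints(r)];e=b[1]-b[0]
            out.append(P[l==i].mean(0));print(st[i],P[l==i].mean(0).round(4),"yaw%90",round(np.degrees(np.arctan2(e[1],e[0]))%90,1),"size",np.linalg.norm(b[1]-b[0]).round(4),np.linalg.norm(b[2]-b[1]).round(4))
    return out
print("nut");blob(.1605,.1655);print("keepers");k=blob(.1235,.1265)
if len(k)>1:
    d=k[0]-k[1];print("line",np.degrees(np.arctan2(d[1],d[0])),(k[0]+k[1])/2)
m=P[(P[...,2]>.155)&(P[...,2]<.17)];print("nut top median",np.median(m[:,2]))
```

```text
nut
[246 189  32  31 914] [0.4987 0.3029 0.1627] yaw%90 27.5 size 0.0215 0.0221
keepers
[246 138  31  23 594] [0.5283 0.3186 0.125 ] yaw%90 32.3 size 0.0237 0.016
[246 220  30  20 491] [0.468  0.2871 0.125 ] yaw%90 33.2 size 0.0235 0.0162
line 27.544385405556827 [0.49816379 0.3028528  0.12498392]
nut top median 0.16264617350890984
```

Run:
```python
from h import *
s=get_image("top");cv2.imwrite("pics/top24.png",s["frame"])
```

```text
(no output)
```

View pics/top24.png

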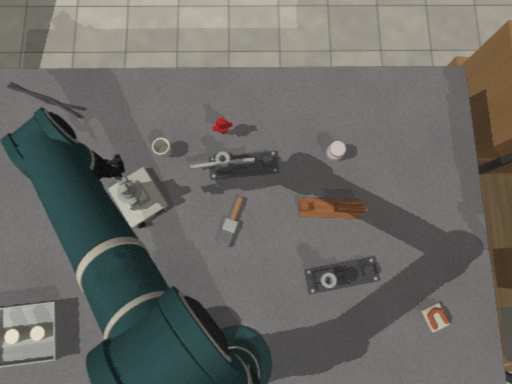

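The crucible (161,147), jar (336,150), brush (232,220) and red arbor (222,126) are where they started. The drift is in the block and the arbor is in the grinder. Handing in.

```bash
python3 -c "
from cell import *
print(finish_job())"
```

```text
the job is handed in; nothing more can be done
None
```

The arbor is locked in the grinder. I handed the job in at about 25 s with the gripper open and clear of everything.

**What I did**
- I laid the drift in the leftmost block's guide with its tip in the slot and let go of it. I then pushed its butt through with shut fingers, using about 14 N. The tip ended about 105 mm past the bore axis and the arbor rose about 13 mm.
- I gripped the nut with the gripper tilted to match the loose arbor, which leaned about 4.7°, and lifted it out.
- I lowered the shank into the nose with the ears about 61° off, pressed against the spring (about 9 N), twisted clockwise about 66° and let go.

**Last checks**
- **Height:** the nut's top is at z = 162.7 mm, so the flange is about 2.7 mm above the face, against the expected 3 mm.
- **Position:** the arbor axis is within 1 mm of the midpoint between the keepers.
- **Yaw:** the arbor is at 27.5°. This matches the line through the keeper centres (27.5°), but the base and keeper edges point to 32°. By the edges it is 4–5° past the grinder's x line, still inside the 6° stop. By either measure both ears are fully under the keepers.
- **Bystanders:** the crucible, jar and brush look unmoved in the top view. The drift stays in the block.

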